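Load a sample vial into a photometer with a push-latch lid

TASK

Load the sample vial into the photometer for a dark reading. Press the lid's ribbed pad to release the push catch so that the lid springs fully open, lower the vial upright all the way into the round well (do not drop it), then swing the lid down and press it until the catch clicks and holds it shut by itself. Press by feel and gently, the catch is delicate, and leave the other things on the bench where they are.

Things in the scene. Friction and masses are not known exactly. Their poses are not given: they have to be found in the camera images.
- photometer: Ivory bench photometer, fixed, 222 x 130 mm, shell 51 mm high. Origin: centre of its underside; x points to the back, z up. Sloping console with display and keys in front (-x); behind it a black deck 62 mm above the bench, with the well in it, under a grey lid. No part of it or its lid may be pushed with more than 18 N.
- lid (a joint): Hinge angle of the lid, rad: 0 latched shut, 1.75 fully open (leaning 10 deg back past upright), negative while pressed in. Its damped spring always drives it open: 4 N at the pad near 0, 2 N near 1.75. Push-push catch: a press to the firm stop, then letting go, releases a latched lid; the same latches a free one. Let it up slowly when latching. A press short of the stop may change nothing.
- lid_pad (a point): Outside of the lid's top, middle of the grey ribbed pad (26 x 50 mm) at its front edge: press here. When shut 121 mm in front of and 35 mm above the hinge axis; moves with the lid, and 0.3 mm forward for each mm pressed in. Firm stop: 3 to 12 mm below the latched height, different each time, to be felt: 4 to 5 N before it, 10 N more per mm beyond; 9 to 12 N is enough.
- lid_hinge (a point): Middle of the hinge axis at the back of the photometer, 72 mm above the bench; fixed; its y axis runs along the hinge. Lid: hollow box 134 mm long (from 3 to 137 mm from the axis), 110 mm wide, rim 8 mm below and flat top 34 mm above the axis when shut. It can be pushed down from behind and above on its outside near the free end; touch it slowly.
- well_mouth (a point): Centre of the round well's mouth in the deck, 62 mm above the bench, 65 mm in front of the hinge axis; z up. The well is 30 mm wide and 30 mm deep with a flat floor and a small chamfer, so a seated vial stands 26 mm proud.
- vial_center (a point): Centre, half-way up, of the sample vial: white glass vial with a ribbed white screw cap, 56 mm high, body 27 mm wide up to 46 mm, cap 22 mm wide above; 25 to 45 g. It stands upright alone to the right of the photometer; z up along it. Grip it above its middle, so that the fingers stay clear of the deck.
- dropper: Brown dropper bottle 33 mm wide, 102 mm high, standing on the bench; origin under its centre. Leave it alone.
- tweezers: Steel tweezers 130 mm long lying on the bench; origin under the middle. Leave them alone.
- tape: Roll of black tape 58 mm wide, 19 mm high, lying on the bench; origin under its centre. Leave it alone.
- pen: Dark pen 145 mm long lying in front of the photometer; origin under its middle. Leave it alone.
Things that resemble listed ones, but are neither listed nor needed, are in the scene too. Leave any red look-alike of the part that bears vial_center alone.

How it is judged:
On the way, in this order (a step that is already met when the one before it is completed fails the run):
1. the catch is released and the lid stands fully open (value of joint lid above 1.5 rad), for 0.2 s.
2. the vial stands in the well, let go, with the lid still open (value of joint lid above 0.8 rad and horizontal distance between vial_center and well_mouth below 0.004 m and z of vial_center in the frame of well_mouth below 0.002 m and contact force between the fingers and sample_vial below 0.1 N), for 0.2 s.
At the end, for the whole second after the job is handed in: The lid is latched shut by itself (within 0.02 rad of 0) and at rest; the vial stands upright on the floor of the well (axis within 4 mm of the well's, tilt under 0.12 rad), at rest (value of joint lid between -0.02 and 0.02 rad and velocity of joint lid below 0.05 rad/s and horizontal distance between vial_center and well_mouth below 0.004 m and z of vial_center in the frame of well_mouth below 0.002 m and angle between vial_center's own z axis and vertical below 0.12 rad and linear speed of sample_vial below 0.02 m/s); the robot touches nothing.
It fails at once if the photometer or its lid is pushed with more than 18 N (contact force between any of the arm, the fingers and photometer above 18 N).
It fails at once if the vial is tipped over (angle between vial_center's own z axis and vertical above 0.7 rad).
It fails at once if the vial is dropped: let go and falling (linear speed of sample_vial above 0.5 m/s and contact force between the fingers and sample_vial below 0.1 N).
It fails at once if another thing on the bench is shifted by more than 3 cm (distance of any of dropper, tweezers, tape, pen from where it was at the start of the episode above 0.03 m).
It also fails if it takes over 59 s, if anything falls off the work surface, if the arm or the gripper's body presses on something with over 40 N, if the wrist force passes 120 N, or if a joint passes its speed limit or range.

ROBOT

A 6-joint arm with a two-finger parallel gripper is mounted at the origin on a cart in front of the work surface, level with it; the furniture and walls round the work are solid. World frame = base frame: x ahead of the robot, y to its left, z up, the work surface at z = 0. Lengths are in m, angles in rad, forces in N, time in s.
With the tool pointing down it reaches from about 0.3 to 0.775 m from the base axis. Payload 14.6 kg.
Tool frame: the origin (TCP) lies midway between the tips of the shut fingers; the grasp point (between the pads) lies 19 mm behind it (r.grasp_offset is the distance from the TCP to the grasp point, in m); z points along the fingers, y is the direction in which the jaws open and shut (so a half turn about z gives the same grasp; the last joint's range is limited). The gripper opens to 94 mm and grips with 3 to 60 N. Pads are 16 mm wide; open, the fingers measure 119 mm over their backs; the gripper's body (75 mm by 177 mm) begins 78 mm behind the grasp point.
Start: joints at [1.118, 0.3, 1.521, -0, 1.321, -0.067], TCP at [0.207, 0.51, 0.205] pointing down, gripper open.
Joint ranges: [-3.03, 3.03], [-0.79, 2.21], [0.23, 2.52], [-1.04, 4.18], [0, 3.07], [-2.55, 2.55]. Speed limits (rad/s): [2.22, 2.22, 2.57, 3.14, 3.14, 3.14].

INTERFACE

Orientations are given as a rotation vector (axis times angle).
In Python, from plant import r gives the robot as it stands.
- The arm moves only by the tool move_arm, never from a script. Its argument "plan" is a list of rows, each a list of 2 entries, a list of its own where there are three numbers: the shift along the tool's x, y, z in cm, then the turn, a rotation vector about the tool's x, y, z in degrees. In form: [[[tx, ty, tz], [wx, wy, wz]], ...]. A call has 1 to 5 rows; each row is the pose to reach, as a shift and turn from the pose commanded when the call began, along the tool's axes at that moment; what a row does not reach only later rows make up. A row lasts 1/12 s, in which the tool goes at most 41.7 mm and 7.16 degrees, less where a joint would pass 70% of its speed; a pose out of reach is approached as far as the arm can. A call with a gripper value outside its range is refused whole. "fingers" is the closure, from 0 (fully open) to 1 (shut), set as the call begins (left out, the last holds). The fingers move at their own pace and stop on an object; "force" is the grip in N (left out, the last holds). Time passes only in rows, so rows that repeat a pose let the fingers close. It gives the time, the measured TCP pose, the force and the opening at its end, in the units of the state.
- r.sense(): the state, without advancing time (a new reading comes with each control period).
- r.capture(name): name is "scene" or "side" or "wrist"; returns (picture, depth): 400x640x3 uint8, red, green, blue; 400x640 float32, m along the optical axis (not along the pixel's ray), 0 where there is no reading.
- r.camera_info(name): a dict with "K" (3x3 intrinsics, pixels), "dist" ([k1, k2, p1, p2, k3] as OpenCV has them; the pictures are not rectified), "world_to_cam" (4x4, takes a point from world to camera coordinates); the wrist camera has in their place "hand_eye" (4x4, takes a point from camera to tool coordinates, whose origin is the TCP and whose axes are the flange's). Camera axes: x right, y down, z forward; pixel columns grow to the right and rows downward; lengths in m; the calibration is good to about 2 mm. A picture is of the moment at which its call begins: read the wrist's pose just before it. camera_info takes no time and is no camera call.
- r.hand_in(): hands the job in, once; it reports no verdict.
Trained networks look in the newest picture that a camera, given by its name, has taken for a name from the list of things; names that differ only in an ending like _2 or _b are one class to them, and where a whole thing is asked for, a point or a joint stands for the part that bears it (a point fixed in the world has none). Each returns a list of dicts, best first, with "confidence" (0 to 1); they miss things now and then, are a little off and sometimes report something else, mostly with a low value. They report only what shows in the picture. A call takes as long as a camera call. They do not tell look-alikes from the thing itself.
- r.find_in(camera, target): "extent" ([left, top, right, bottom] in pixels, round what is visible of it).
- r.cut_out(camera, target): "pixels" (400x640 bool, what is visible of it) and "extent" ([left, top, right, bottom] in pixels, round what is visible of it).
- r.place_of(camera, target): "uv" ([column, row] in pixels: a listed point, or the origin of a listed thing).
The state is a dict: "time_s": time; "qpos": joint angles; "joint_velocities": joint speeds; "joint_efforts": joint torques, N m; "tool_pos": TCP position; "ee_rot": TCP orientation; "contact_force": force on the tool from outside, world axes, zero at the start; "torque": the same for the moment, N m; "grip_width": finger opening in m.
Only numpy, scipy, OpenCV 4.12 (cv2) and the standard library are available. Lean on these libraries where they do the work, as an engineer would, in place of code of your own. Each camera call takes 0.05 s, during which the arm holds its last target. There are 200 camera calls.

## Working session

There is one attempt and no reset: what is moved stays moved. The work goes in short steps, Python scripts to look and compute and a tool call to move; the robot and the scene stay as the last step left them, time stands still between calls to the robot, and variables do not carry over. Pictures are saved under pics/ and viewed, on a budget of 10 in all, crops included, one or two more only if the job needs it, and the job is handed in when it is done.

Besides the shell and the picture viewer there is one more tool, called after "Request:" by a JSON object that holds its "op" and its "data". move_arm: Moves the arm, as the interface text tells. Its arguments: {"type":"object","properties":{"plan":{"type":"array","items":{"type":"array"}},"fingers":{"type":"number"},"force":{"type":"number"}},"required":["plan"]}

```bash
mkdir -p pics; cat > h.py <<'E'
import numpy as np, cv2, json
from scipy.spatial.transform import Rotation as R
from plant import r
def cam(name):
    i=r.camera_info(name); K=np.array(i["K"]); d=np.array(i["dist"],float)
    if "world_to_cam" in i: T=np.linalg.inv(np.array(i["world_to_cam"]))
    else:
        s=r.sense(); W=np.eye(4); W[:3,:3]=R.from_rotvec(s["ee_rot"]).as_matrix(); W[:3,3]=s["tool_pos"]; T=W@np.array(i["hand_eye"])
    return K,d,T
def ray(c,uv):
    K,d,T=c; p=cv2.undistortPoints(np.array(uv,float).reshape(-1,1,2),K,d).reshape(-1,2)
    return T[:3,3],(T[:3,:3]@np.c_[p,np.ones(len(p))].T).T
def at_z(c,uv,z):
    o,v=ray(c,uv); return o+v*((z-o[2])/v[:,2])[:,None]
def cloud(c,depth,mask):
    ys,xs=np.nonzero(mask&(depth>0)); o,v=ray(c,np.c_[xs,ys]); return o+v*depth[ys,xs][:,None],np.c_[xs,ys]
def save(n,img): cv2.imwrite(f"pics/{n}.png",cv2.cvtColor(img,cv2.COLOR_RGB2BGR))
def togo(p,rv=None):
    "shift in cm in tool axes to bring TCP to p, turn in deg to reach rotvec rv"
    s=r.sense(); M=R.from_rotvec(s["ee_rot"]); print("shift cm",np.round(100*M.inv().apply(np.array(p)-s["tool_pos"]),2), "" if rv is None else np.round(np.degrees((M.inv()*R.from_rotvec(rv)).as_rotvec()),2))
E
python3 - <<'E'
from h import *
s=r.sense();print({k:np.round(v,3).tolist() for k,v in s.items()}, r.grasp_offset); print(R.from_rotvec(s["ee_rot"]).as_matrix().round(3))
ims=[]
for n in ("scene","side"):
    im,d=r.capture(n); np.save(n+"_d.npy",d); np.save(n+"_i.npy",im); c=cam(n); ims.append(im); print(n,c[2].round(3).tolist())
    for t in ("photometer","lid_pad","lid_hinge","well_mouth","vial_center","dropper","tweezers","tape","pen"):
        try: print(n,t,[(np.round(x["uv"],1).tolist(),round(x["confidence"],2)) for x in r.place_of(n,t)][:4])
        except Exception as e: print(n,t,e)
save("a",cv2.resize(np.vstack(ims),(480,600)));save("scene",ims[0]);save("side",ims[1])
E
```

```text
{'time_s': 0.0, 'qpos': [1.118, 0.3, 1.522, 0.0, 1.321, -0.067], 'joint_velocities': [-0.0, -0.002, 0.0, 0.001, -0.001, -0.001], 'joint_efforts': [0.001, -53.183, -35.274, 0.071, 0.024, -0.0], 'tool_pos': [0.207, 0.509, 0.205], 'ee_rot': [-0.602, -3.083, 0.002], 'contact_force': [-0.152, -0.316, 0.646], 'torque': [0.059, 0.004, -0.05], 'grip_width': 0.094} 0.0188
[[-0.927  0.376 -0.001]
 [ 0.376  0.927 -0.001]
 [ 0.    -0.001 -1.   ]]
scene [[-0.514, -0.598, 0.615, -0.122], [-0.857, 0.347, -0.38, -0.043], [0.013, -0.723, -0.691, 0.725], [0.0, 0.0, 0.0, 1.0]]
scene photometer [([234.8, 244.3], 0.91)]
scene lid_pad [([235.8, 215.3], 0.93), ([234.9, 242.2], 0.56)]
scene lid_hinge [([220.5, 191.2], 0.75)]
scene well_mouth []
scene vial_center [([302.8, 203.7], 0.69), ([309.4, 220.7], 0.56), ([287.2, 183.4], 0.54)]
scene dropper [([387.2, 205.3], 0.66)]
scene tweezers [([379.2, 233.8], 0.58)]
scene tape [([348.7, 183.6], 0.57)]
scene pen [([301.8, 305.5], 0.6)]
side [[0.945, -0.202, 0.255, 0.217], [-0.326, -0.571, 0.754, -1.037], [-0.007, -0.796, -0.606, 0.587], [0.0, 0.0, 0.0, 1.0]]
side photometer [([315.1, 173.7], 0.71)]
side lid_pad [([302.9, 135.3], 0.74), ([314.3, 172.6], 0.36)]
side lid_hinge [([354.8, 139.1], 0.85)]
side well_mouth []
side vial_center [([351.1, 204.9], 0.91), ([379.6, 193.4], 0.9), ([319.6, 201.8], 0.82)]
side dropper [([342.2, 281.6], 0.98)]
side tweezers [([294.8, 261.8], 0.81), ([357.0, 138.6], 0.34)]
side tape [([390.9, 258.4], 0.75)]
side pen [([231.1, 198.9], 0.71)]
```

View pics/scene.png

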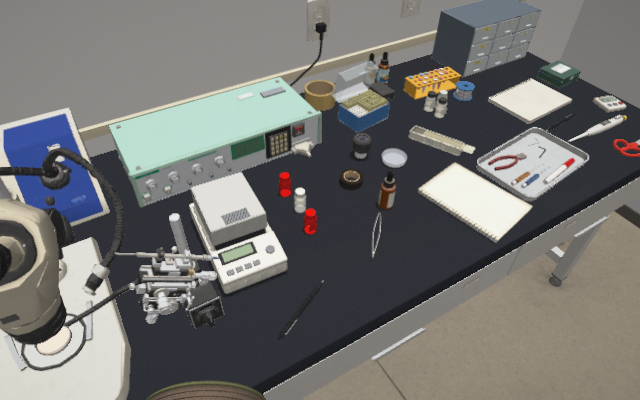

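View pics/side.png

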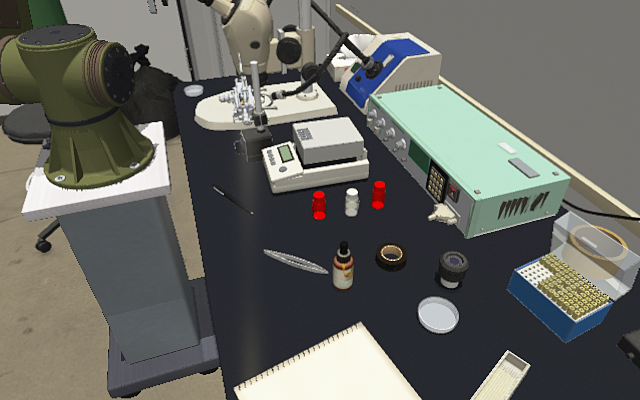

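The scene picture shows the photometer at about (235,240), with the white vial at (300,200) between two red look-alikes at (285,184) and (310,221). In the side picture the white vial is at (351,203) and the reds are at (319,204) and (379,193). I choose the white one. Next I'll locate everything and check the choice in a close crop.

```bash
python3 - <<'E'
from h import *
cs,cd=cam("scene"),cam("side")
def tri(a,b):
    o1,v1=ray(cs,[a]);o2,v2=ray(cd,[b]);v1=v1[0]/np.linalg.norm(v1[0]);v2=v2[0]/np.linalg.norm(v2[0])
    t=np.linalg.lstsq(np.c_[v1,-v2],o2-o1,rcond=None)[0];p,q=o1+t[0]*v1,o2+t[1]*v2
    return ((p+q)/2).round(4),round(np.linalg.norm(p-q)*1000,1)
for n,a,b in [("pad",(235.8,215.3),(302.9,135.3)),("hinge",(220.5,191.2),(354.8,139.1)),("vial",(302.8-3,203.7-3),(351.1,204.9)),("red1",(287.2,183.4),(379.6,193.4)),("red2",(309.4,220.7),(319.6,201.8)),("drop",(387.2,205.3),(342.2,281.6)),("phot",(234.8,244.3),(315.1,173.7))]: print(n,tri(a,b))
for n,c in(("scene",cs),("side",cd)):
    im,d=np.load(n+"_i.npy"),np.load(n+"_d.npy")
    r.capture(n)
    for t in ("vial_center","lid","photometer"):
        for o in r.cut_out(n,t)[:3]:
            P,uv=cloud(c,d,o["pixels"]); m=o["pixels"]
            print(n,t,round(o["confidence"],2),np.round(o["extent"]),"meancol",im[m].mean(0).round(),"med",np.median(P,0).round(3),"lo",np.percentile(P,3,0).round(3),"hi",np.percentile(P,97,0).round(3))
            if t=="photometer":
                np.save(n+"_ph.npy",P)
                for lo,hi in((.098,.116),(.04,.058)):
                    Q=P[(P[:,2]>lo)&(P[:,2]<hi)]
                    if len(Q)>20: print(lo,len(Q),"rect",cv2.minAreaRect((Q[:,:2]*1000).astype(np.float32)), "z",np.median(Q[:,2]).round(4))
side=np.load("side_i.npy")
save("b",np.hstack([cv2.resize(np.load("scene_i.npy")[160:260,230:360],(400,308)),cv2.resize(side[110:230,250:406],(400,308))]))
E
```

```text
pad (array([ 0.4499, -0.2275,  0.1052]), np.float64(5.7))
hinge (array([ 0.5657, -0.2377,  0.074 ]), np.float64(4.2))
vial (array([ 0.4987, -0.3925,  0.0217]), np.float64(3.6))
red1 (array([ 0.5591, -0.3915,  0.0311]), np.float64(4.8))
red2 (array([ 0.4337, -0.376 ,  0.0311]), np.float64(4.3))
drop (array([ 0.4092, -0.5653,  0.0035]), np.float64(6.7))
phot (array([ 0.477 , -0.2246, -0.0052]), np.float64(5.4))
scene vial_center 0.81 [292. 186. 304. 217.] meancol [159. 157. 150.] med [ 0.49  -0.387  0.032] lo [ 0.483 -0.416 -0.001] hi [ 0.545 -0.378  0.056]
scene vial_center 0.74 [304. 210. 316. 237.] meancol [160.  25.  22.] med [ 0.424 -0.374  0.036] lo [ 0.418 -0.389  0.001] hi [ 0.459 -0.365  0.056]
scene vial_center 0.69 [282. 174. 290. 197.] meancol [161.  24.  21.] med [ 0.55  -0.382  0.032] lo [ 0.545 -0.394  0.002] hi [ 0.565 -0.374  0.055]
scene lid 0.64 [190. 173. 266. 242.] meancol [189. 188. 183.] med [ 0.478 -0.224  0.106] lo [ 0.434 -0.279  0.071] hi [ 0.562 -0.174  0.109]
scene photometer 0.6 [189. 173. 288. 293.] meancol [180. 179. 173.] med [ 0.438 -0.218  0.057] lo [
[... 981 characters left out ...]
 ] hi [ 0.514 -0.382  0.054]
side lid 0.96 [292. 117. 367. 163.] meancol [174. 174. 166.] med [ 0.496 -0.266  0.103] lo [ 0.435 -0.288  0.065] hi [ 0.563 -0.183  0.106]
side lid 0.57 [262. 117. 370. 194.] meancol [164. 163. 154.] med [ 0.469 -0.28   0.053] lo [ 0.366 -0.298  0.011] hi [ 0.566 -0.177  0.105]
side photometer 0.63 [262. 120. 372. 193.] meancol [165. 163. 155.] med [ 0.469 -0.28   0.053] lo [ 0.366 -0.298  0.011] hi [ 0.566 -0.178  0.105]
0.098 1609 rect ((501.9227294921875, -230.65396118164062), (113.76864624023438, 134.35546875), 85.518798828125) z 0.104
0.04 1854 rect ((471.4656982421875, -229.9581298828125), (131.4971466064453, 220.28770446777344), 85.7203598022461) z 0.0486
```

View pics/b.png

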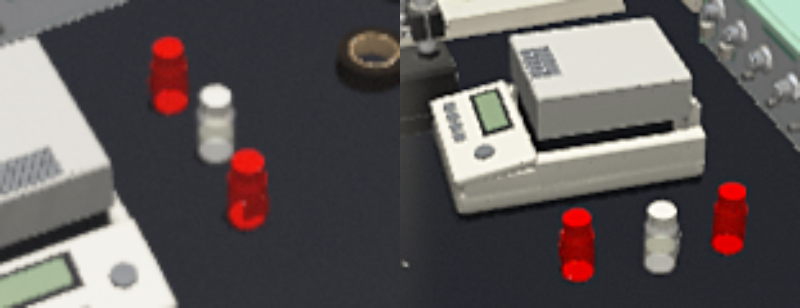

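```bash
python3 - <<'E'
from h import *
print(np.round(r.camera_info("wrist")["hand_eye"],3).tolist())
Ps=[]
for n in("scene","side"):
    d=np.load(n+"_d.npy"); P,_=cloud(cam(n),d,d<3); Ps.append(P)
P=np.vstack(Ps)
xs=np.arange(.0,.96,.04); ys=np.arange(.64,-.6,-.04)
H,_,_=np.histogram2d([0],[0],bins=2)
print("x:",*[f"{int(100*x+2):3d}" for x in xs])
for y in ys:
    print(f"{100*y-2:5.0f}",*[(lambda q: f"{int(round(100*np.percentile(q,99))):3d}" if len(q)>3 else "  .")(P[(P[:,0]>=x)&(P[:,0]<x+.04)&(P[:,1]<y)&(P[:,1]>=y-.04)][:,2]) for x in xs])
# refine lid/hinge: yaw -> frame
c=np.array([.4717,-.229]);a=np.radians(-4.1);e=np.array([np.cos(a),np.sin(a)]);f=np.array([-e[1],e[0]])
for n in("scene","side"):
    Q=np.load(n+"_ph.npy")if n=="side" else Ps[0]; L=np.c_[(Q[:,:2]-c)@e,(Q[:,:2]-c)@f,Q[:,2]]
    T=L[(abs(L[:,2]-.105)<.006)&(abs(L[:,0])<.15)&(abs(L[:,1])<.1)]; print(n,"lidtop x",np.percentile(T[:,0],[.5,2,98,99.5]).round(4),"y",np.percentile(T[:,1],[.5,2,98,99.5]).round(4),"z",np.median(T[:,2]).round(4))
    for lo,hi in((-.07,-.03),(.03,.07)):
        U=T[(T[:,1]>lo)&(T[:,1]<hi)]; 
        if len(U)>20: print("  front/back x at y",lo,U[:,0].min().round(4),U[:,0].max().round(4))
    T=L[(abs(L[:,2]-.049)<.004)&(abs(L[:,0])<.13)&(abs(L[:,1])<.08)]; print(n,"shell x",np.percentile(T[:,0],[.5,99.5]).round(4),"y",np.percentile(T[:,1],[.5,99.5]).round(4))
E
```

```text
[[0.001, -0.962, -0.273, 0.079], [1.0, 0.001, -0.0, 0.0], [0.001, -0.273, 0.962, -0.179], [0.0, 0.0, 0.0, 1.0]]
x:   2   6  10  14  18  22  26  30  34  38  42  46  50  54  58  62  66  70  74  78  82  86  90  94
   62   . -75 -75 -75   .   .   .   .   .   .   .   .   .   .   .   .   .   .   .   .   .   .   8  14
   58   . -76 -76 -75   .   .   .   .   .   .   .   .   .   .   .   .   .   .   .   .   .   .   8  15
   54   . -76 -75 -75   .  22   .   .   .   .   .   .   .   .   .   .   .   .   .   .   .   .   8  16
   50   . -76 -76 -76   .   .   .   .   .   .   .   .   .   .   .   .   .   .   .   .   .   .   8  17
   46   . -76 -75 -75  25   .   .   .   .   .   .   .   .   .   .   .   .   .   .   .   .   .   .  18
   42   .   . -76 -75   0   0   0   0   0   0   .   .   .   .   .   .   .   0   .   .   .   .   .  19
   38   .   . -75 -76   0   0   0   0   0   0   .   .  19  24   0   0   .   0   .   .   .   .   .  20
   34   .   . -76 -76   0   2   2   0   0   0   .   .   0  24   0   0   .   5   5  12   .   .   .  21
   30   .   . -76 -76   0   2   2   2   0   0   .   .   0   0   0   .   0
[... 2021 characters left out ...]
  2   2   0   4  11  10  10  10  11  10  10  39
  -54   .   .   .   .   0   0   0   0   0   6  10   0   2   2   0   0  10  10  10  10  10  10  10  32
  -58   .   .   .   .   0   0   0   0   0   6  10   0   2   2   5   0   0   0   0   0   0   0   8  28
scene lidtop x [-0.1344 -0.0364  0.0924  0.0947] y [-0.0524 -0.0503  0.0556  0.0959] z 0.1061
  front/back x at y -0.07 -0.037 0.0969
  front/back x at y 0.03 -0.0377 0.0969
scene shell x [-0.1101  0.1055] y [-0.063   0.0661]
side lidtop x [-0.0358 -0.0345  0.0941  0.0964] y [-0.0552 -0.0543  0.0509  0.0541] z 0.104
  front/back x at y -0.07 -0.0357 0.097
  front/back x at y 0.03 -0.0367 0.0965
side shell x [-0.1044  0.1068] y [-0.0656  0.0627]
```

Request:
{"op": "move_arm", "data": {"plan": [[[0, -1, -4], [0, 0, 0]], [[0, -2, -8], [0, 0, 0]], [[0, -3, -12], [0, 0, 0]], [[0, -4, -16], [0, 0, 0]], [[0, -5, -20], [0, 0, 0]]], "fingers": 1, "force": 20}}

```text
time_s: 1.82
tool_pos: [0.1877, 0.4624, 0.4076]
ee_rot: [0.602, 3.083, 0.001]
contact_force: [0.1, 0.5, 1.2]
grip_width: 0.064
```

Request:
{"op": "move_arm", "data": {"plan": [[[0, -2, -4], [0, -7, 0]], [[0, -4, -7], [0, -14, 0]], [[0, -6, -10], [0, -21, 0]], [[0, -7, -13], [0, -28, 0]], [[0, -7, -13], [0, -35, 0]]]}}

```text
time_s: 2.23
tool_pos: [0.1611, 0.3965, 0.5423]
ee_rot: [0.491, 2.485, -0.139]
contact_force: [1.9, 1.0, 1.1]
grip_width: 0.0303
```

```bash
python3 - <<'E'
from h import *
s=r.sense();print({k:np.round(v,3).tolist() for k,v in s.items()})
c=cam("wrist"); im,d=r.capture("wrist"); save("w1",im)
P,_=cloud(c,d,d<1.5)
xs=np.arange(.0,.72,.04); ys=np.arange(.52,-.2,-.04)
print("x:",*[f"{int(100*x+2):3d}" for x in xs])
for y in ys:
    print(f"{100*y-2:5.0f}",*[(lambda q: f"{int(round(100*q.max())):3d}" if len(q)>3 else "  .")(P[(P[:,0]>=x)&(P[:,0]<x+.04)&(P[:,1]<y)&(P[:,1]>=y-.04)][:,2]) for x in xs])
E
```

```text
{'time_s': 2.233, 'qpos': [1.455, 0.043, 1.17, -0.663, 2.007, 0.01], 'joint_velocities': [0.714, 0.168, 0.486, -1.453, -0.112, 0.273], 'joint_efforts': [-4.799, -36.797, -37.48, 1.638, 1.372, -1.004], 'tool_pos': [0.161, 0.397, 0.542], 'ee_rot': [0.491, 2.485, -0.139], 'contact_force': [1.865, 0.983, 1.052], 'torque': [0.128, 0.203, 0.006], 'grip_width': 0.03}
x:   2   6  10  14  18  22  26  30  34  38  42  46  50  54  58  62  66  70
   50   .   .  64  63   .   .   .   .   .   . -76 -75 -75 -75 -75 -75 -76 -75
   46   .  64  64   .   .   .   .   .   .   . -75 -75 -75 -76 -75 -75 -75 -75
   42   .  64  64  63  57   0   0   0   0   0   0   0   0   0   0   0   0   0
   38  64  64  63  60  55   0   0   0   0   0   0  14  23  26   0   0   0   0
   34  62  63  63   .   0   2   2   1   0   0   8  10   0  27  27   0   0   5
   30   .   .   .   .   0   2   2   1   0   0   7   7   0   0  28   0   0   5
   26   .   .   .   .   0   0   0   0   0   0   7   0   0   0  28  28   0   5
   22   .   .   .   .   0   0   3  36  35  30  31  29   3   3  27  28   0   0
   18   .   0   0   0   0   0   3  37  37  32  33  32  21  22  19  27   0   8
   14   .   0   0   0   0   1   3  37  35  32  33  32   3  25  23  26   0   9
   10   9   6   2   0   0   1  34  37  35  32  33   .   3  29   .   3   0   9
    6  31  31  27   0   0   0   3   3  27  32  32   .   .   .   .   .  22   .
    2  31  31  29   1   0   0   0   3   3  14   3   3   .   .   .  23  23   .
   -2  31  31  29   2   0   0   0  14  22  22   0   0   0   .  21  23   .   .
   -6  30  30  28   0   0   0   0  15  21  20   0   0   0   .   .   .   .   .
  -10   .   .   0   0   0   0   0  11  20  24   0   0   0   0   .   .   .   .
  -14   .   .   .   0   0   0   0   0  16   .   .   0   0   0   .   .   .   .
  -18   .   .   .   .   0   0   0   0   0   5   .  11  11   6   3   .  11  11
```

View pics/w1.png

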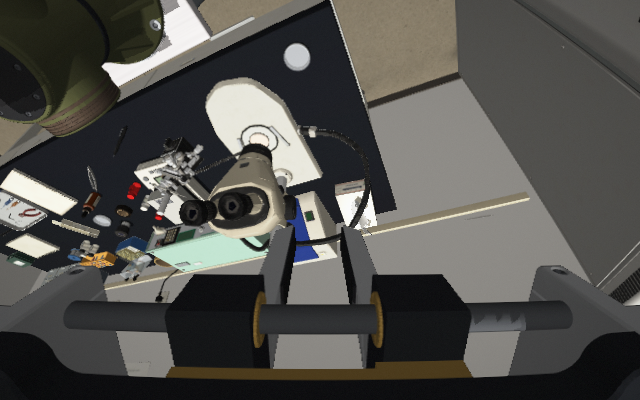

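The wrist picture shows the microscope at about (245,200), with its top at z ≈ 0.37 m. The two finger blades are at (280,270) and (355,270). I'll cross above it at z ≈ 0.53.

```bash
cat >> h.py <<'E'
a0=np.radians(-4.1); E0=np.array([np.cos(a0),np.sin(a0),0]); F0=np.array([-E0[1],E0[0],0])
HINGE=np.array([.5714,-.2362,.072]); WELL=HINGE-.065*E0; WELL[2]=.062; PAD=HINGE-.121*E0; PAD[2]=.107
DOWN=R.from_matrix(np.c_[-E0,F0,[0,0,-1]]).as_rotvec()
E
python3 - <<'E'
from h import *
print(WELL,PAD,DOWN)
togo([.33,.25,.53],DOWN)
E
```

```text
[ 0.50656635 -0.23155267  0.062     ] [ 0.45070967 -0.22754881  0.107     ] [0.11237985 3.13958201 0.        ]
shift cm [-16.81  -7.41  13.  ] [ -5.42  35.56 -17.36]
```

Request:
{"op": "move_arm", "data": {"plan": [[[-2.8, -1.2, 2.2], [-0.9, 5.9, -2.9]], [[-5.6, -2.5, 4.3], [-1.8, 11.9, -5.8]], [[-8.4, -3.7, 6.5], [-2.7, 17.8, -8.7]], [[-11.2, -4.9, 8.7], [-3.6, 23.7, -11.6]], [[-14, -6.2, 10.8], [-4.5, 29.6, -14.5]]]}}

```text
time_s: 2.7
tool_pos: [0.2843, 0.2907, 0.5279]
ee_rot: [0.237, 2.975, -0.052]
contact_force: [0.5, 1.8, -0.5]
grip_width: 0.0004
```

```bash
python3 - <<'E'
from h import *
print(r.sense()["tool_pos"],r.sense()["qpos"])
togo([.40,.08,.53],DOWN); togo([.45,-.2275,.4],DOWN)
E
```

```text
[0.28425132 0.29071315 0.52792999] [ 0.80166633 -0.08569721  1.22213099 -0.15298594  1.92755956 -0.66940353]
shift cm [-14.57 -18.95   2.56] [-1.67  9.08 -4.99]
shift cm [-22.13 -48.21  17.6 ] [-1.67  9.08 -4.99]
```

Request:
{"op": "move_arm", "data": {"plan": [[[-2.4, -3.2, 0.4], [-0.8, 4.5, -2.5]], [[-4.9, -6.3, 0.9], [-1.7, 9.1, -5]], [[-7.3, -9.5, 1.3], [-1.7, 9.1, -5]], [[-9.7, -12.6, 1.7], [-1.7, 9.1, -5]], [[-12.2, -15.8, 2.2], [-1.7, 9.1, -5]]]}}

```text
time_s: 3.12
tool_pos: [0.3778, 0.1194, 0.5298]
ee_rot: [0.117, 3.137, -0.003]
contact_force: [1.1, -0.6, -0.8]
grip_width: 0.0004
```

```bash
python3 - <<'E'
from h import *
print(r.sense()["tool_pos"],r.sense()["qpos"])
togo([.44,-.05,.5],DOWN); togo([.4507,-.2275,.3],DOWN)
E
```

```text
[0.37778773 0.11937914 0.52976606] [ 0.21538385 -0.06465034  1.19003698 -0.00294901  2.01428982 -1.28186031]
shift cm [ -7.46 -16.42   3.03] [-0.12  0.15 -0.19]
shift cm [ -9.8  -34.    23.07] [-0.12  0.15 -0.19]
```

Request:
{"op": "move_arm", "data": {"plan": [[[-1.5, -3.3, 0.5], [0, 0, 0]], [[-3, -6.6, 1.1], [0, 0, 0]], [[-4.5, -9.9, 1.7], [0, 0, 0]], [[-6, -13.2, 2.3], [0, 0, 0]], [[-7.5, -16.4, 3], [0, 0, 0]]]}}

```text
time_s: 3.53
tool_pos: [0.4401, -0.0497, 0.5004]
ee_rot: [0.117, 3.136, -0.003]
contact_force: [0.8, 0.9, -0.0]
grip_width: 0.0005
```

Request:
{"op": "move_arm", "data": {"plan": [[[-0.4, -2.8, 2.5], [0, 0, 0]], [[-0.8, -5.6, 5], [0, 0, 0]], [[-1.3, -9, 7.5], [0, 0, 0]], [[-1.8, -13, 10.5], [0, 0, 0]], [[-2.3, -16, 13.5], [0, 0, 0]]]}}

```text
time_s: 3.95
tool_pos: [0.4503, -0.2039, 0.3726]
ee_rot: [0.118, 3.135, -0.004]
contact_force: [1.1, 0.6, 0.4]
grip_width: 0.0005
```

```bash
python3 - <<'E'
from h import *
r.capture("wrist") 
s=r.sense();print(s["tool_pos"],s["qpos"],s["contact_force"])
togo(PAD+[0,0,.025],DOWN)
c=cam("wrist"); im,d=r.capture("wrist")
for t in("lid_pad",): print([(o["uv"],at_z(c,[o["uv"]],.107).round(4),o["confidence"]) for o in r.place_of("wrist",t)])
for o in r.cut_out("wrist","vial_center"): print(o["extent"],o["confidence"],im[o["pixels"]].mean(0))
save("w2",im)
E
```

```text
[ 0.44959751 -0.20708727  0.36586302] [-5.04957850e-01  1.06732332e-01  1.38736276e+00 -1.25911715e-03
  1.65060167e+00 -1.99823186e+00] [-0.05687964 -2.43547516 -6.85443821]
shift cm [-0.35 -2.03 23.38] [ 0.01 -0.19 -0.35]
[([307.6, 170.9], array([[ 0.4495, -0.2232,  0.107 ]]), 0.73)]
[222.1, 214.6, 245.1, 237.4] 0.83 [193.6730038   36.44106464  34.69201521]
[213.8, 156.1, 237.1, 168.3] 0.78 [198.73758865  40.33333333  38.4893617 ]
```

View pics/w2.png

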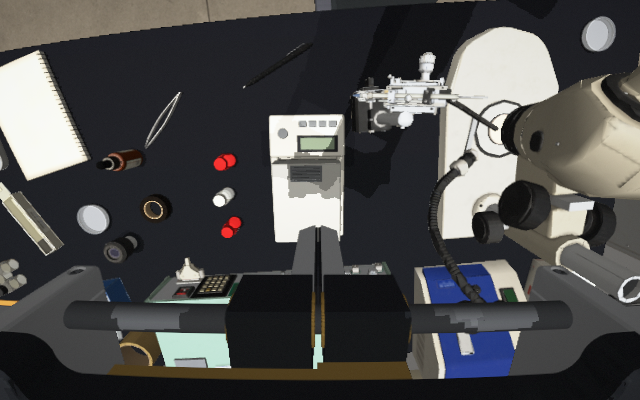

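The picture shows the pad at (306,172) ahead of the fingers, the manipulator at (400,100) clear of the gripper, and the white vial at (224,197) between the two reds. I'll lower onto the pad.

Request:
{"op": "move_arm", "data": {"plan": [[[0, -0.4, 3.5], [0, 0, 0]], [[-0.1, -0.9, 7.5], [0, 0, 0]], [[-0.1, -1.3, 11.5], [0, 0, 0]], [[-0.2, -1.6, 15], [0, 0, 0]], [[-0.2, -1.8, 18], [0, 0, -0.3]]]}}

```text
time_s: 4.57
tool_pos: [0.4521, -0.2199, 0.1928]
ee_rot: [0.108, 3.135, -0.006]
contact_force: [0.4, 0.3, 1.3]
grip_width: 0.0006
```

Request:
{"op": "move_arm", "data": {"plan": [[[0, 0, 1.5], [0, 0, 0]], [[0, 0, 3], [0, 0, 0]], [[0, 0, 4], [0, 0, 0]], [[0, 0, 4.5], [0, 0, 0]], [[0, 0, 4.5], [0, 0, 0]]]}}

```text
time_s: 4.98
tool_pos: [0.4522, -0.2206, 0.1488]
ee_rot: [0.108, 3.136, -0.006]
contact_force: [0.4, -1.0, 1.0]
grip_width: 0.0003
```

Request:
{"op": "move_arm", "data": {"plan": [[[0, 0, 0], [0, 0, 0]], [[0, 0, 0], [0, 0, 0]]]}}

```text
time_s: 5.15
tool_pos: [0.4524, -0.2211, 0.1498]
ee_rot: [0.108, 3.135, -0.007]
contact_force: [-0.8, -0.3, -0.5]
grip_width: -0.0
```

Request:
{"op": "move_arm", "data": {"plan": [[[0, -0.2, 1.3], [0, 0, 0]], [[0, -0.5, 2.5], [0, 0, 0]], [[0, -0.5, 3.3], [0, 0, 0]], [[0, -0.5, 3.7], [0, 0, 0]], [[0, -0.5, 3.7], [0, 0, 0]]]}}

```text
time_s: 5.57
tool_pos: [0.4516, -0.226, 0.1114]
ee_rot: [0.109, 3.137, -0.006]
contact_force: [-0.4, 1.1, -0.8]
grip_width: 0.0005
```

Request:
{"op": "move_arm", "data": {"plan": [[[0, 0, 0.1], [0, 0, 0]], [[0, 0, 0.2], [0, 0, 0]], [[0, 0, 0.3], [0, 0, 0]], [[0, 0, 0.4], [0, 0, 0]], [[0, 0, 0.4], [0, 0, 0]]]}}

```text
time_s: 5.98
tool_pos: [0.4517, -0.2261, 0.1077]
ee_rot: [0.108, 3.137, -0.006]
contact_force: [-0.1, -0.1, -0.3]
grip_width: 0.0008
```

Request:
{"op": "move_arm", "data": {"plan": [[[0, 0, 0.1], [0, 0, 0]], [[0, 0, 0.2], [0, 0, 0]], [[0, 0, 0.3], [0, 0, 0]], [[0, 0, 0.3], [0, 0, 0]]]}}

```text
time_s: 6.32
tool_pos: [0.4514, -0.2262, 0.1047]
ee_rot: [0.108, 3.137, -0.006]
contact_force: [-4.3, -0.4, 5.2]
grip_width: 0.0006
```

Request:
{"op": "move_arm", "data": {"plan": [[[0, 0, 0.05], [0, 0, 0]], [[0, 0, 0.1], [0, 0, 0]], [[0, 0, 0.1], [0, 0, 0]]]}}

```text
time_s: 6.57
tool_pos: [0.4514, -0.2262, 0.1037]
ee_rot: [0.108, 3.137, -0.006]
contact_force: [-4.9, 1.3, 5.2]
grip_width: 0.0
```

Request:
{"op": "move_arm", "data": {"plan": [[[0.07, 0, 0.05], [0, 0, 0]], [[0.1, 0, 0.1], [0, 0, 0]], [[0.1, 0, 0.1], [0, 0, 0]]]}}

```text
time_s: 6.82
tool_pos: [0.451, -0.2262, 0.1029]
ee_rot: [0.108, 3.136, -0.007]
contact_force: [1.8, -0.3, 5.1]
grip_width: 0.0004
```

Request:
{"op": "move_arm", "data": {"plan": [[[0.02, 0, 0.05], [0, 0, 0]], [[0.03, 0, 0.1], [0, 0, 0]], [[0.03, 0, 0.1], [0, 0, 0]]]}}

```text
time_s: 7.07
tool_pos: [0.4507, -0.2262, 0.1019]
ee_rot: [0.108, 3.136, -0.007]
contact_force: [0.6, 0.0, 5.7]
grip_width: 0.0007
```

Request:
{"op": "move_arm", "data": {"plan": [[[0.02, 0, 0.05], [0, 0, 0]], [[0.03, 0, 0.1], [0, 0, 0]], [[0.03, 0, 0.1], [0, 0, 0]]]}}

```text
time_s: 7.32
tool_pos: [0.4505, -0.2262, 0.1009]
ee_rot: [0.108, 3.136, -0.007]
contact_force: [1.7, 0.7, 5.1]
grip_width: 0.0003
```

Request:
{"op": "move_arm", "data": {"plan": [[[0.02, 0, 0.05], [0, 0, 0]], [[0.02, 0, 0.05], [0, 0, 0]]]}}

```text
time_s: 7.48
tool_pos: [0.4504, -0.2262, 0.1005]
ee_rot: [0.108, 3.135, -0.007]
contact_force: [0.9, 1.7, 6.1]
grip_width: 0.0006
```

Request:
{"op": "move_arm", "data": {"plan": [[[0.02, 0, 0.05], [0, 0, 0]], [[0.02, 0, 0.05], [0, 0, 0]]]}}

```text
time_s: 7.65
tool_pos: [0.4503, -0.2262, 0.1002]
ee_rot: [0.108, 3.135, -0.007]
contact_force: [0.7, 1.0, 7.2]
grip_width: 0.0007
```

Request:
{"op": "move_arm", "data": {"plan": [[[0.02, 0, 0.05], [0, 0, 0]], [[0.02, 0, 0.05], [0, 0, 0]]]}}

```text
time_s: 7.82
tool_pos: [0.4503, -0.2262, 0.0999]
ee_rot: [0.108, 3.135, -0.007]
contact_force: [0.8, 1.5, 8.8]
grip_width: 0.0006
```

Request:
{"op": "move_arm", "data": {"plan": [[[0.01, 0, 0.05], [0, 0, 0]], [[0.01, 0, 0.05], [0, 0, 0]], [[0.01, 0, 0.05], [0, 0, 0]]]}}

```text
time_s: 8.07
tool_pos: [0.4502, -0.2262, 0.0996]
ee_rot: [0.108, 3.134, -0.007]
contact_force: [-0.0, 1.2, 11.2]
grip_width: 0.0008
```

Request:
{"op": "move_arm", "data": {"plan": [[[-0.05, 0, -0.2], [0, 0, 0]], [[-0.1, 0, -0.5], [0, 0, 0]], [[-0.2, 0, -1], [0, 0, 0]], [[-0.2, 0, -2], [0, 0, 0]], [[0, 0, -4], [0, 0, 0]]]}}

```text
time_s: 8.48
tool_pos: [0.4484, -0.2253, 0.1377]
ee_rot: [-0.108, -3.139, 0.003]
contact_force: [-0.3, 0.4, -0.3]
grip_width: 0.0003
```

Request:
{"op": "move_arm", "data": {"plan": [[[0, 0, -3], [0, 0, 0]], [[0, 0, -6], [0, 0, 0]], [[0, 0, -9], [0, 0, 0]], [[0, 0, -11], [0, 0, 0]], [[0, 0, -13], [0, 0, 0]]]}}

```text
time_s: 8.9
tool_pos: [0.4486, -0.2252, 0.2707]
ee_rot: [0.108, 3.136, -0.007]
contact_force: [-0.4, 0.3, 0.1]
grip_width: 0.0003
```

```bash
python3 - <<'E'
from h import *
ims=[]
for n in("scene","side"):
    im,d=r.capture(n); np.save(n+"_d.npy",d); ims.append(im)
    P,_=cloud(cam(n),d,d<3); q=P-HINGE; L=np.c_[q@E0,q@F0,P[:,2]]
    L=L[(abs(L[:,1])<.05)&(L[:,0]>-.15)&(L[:,0]<.07)&(L[:,2]>.075)&(L[:,2]<.24)]
    print(n,len(L),np.percentile(L,[2,50,98],0).round(3).tolist())
c=cam("wrist"); im,d=r.capture("wrist"); 
print("well",[(np.round(o["uv"],1),at_z(c,[o["uv"]],.062).round(4),o["confidence"]) for o in r.place_of("wrist","well_mouth")], WELL)
print("vial",[(np.round(o["uv"],1),at_z(c,[o["uv"]],.028).round(4),o["confidence"]) for o in r.place_of("wrist","vial_center")])
s=r.sense();print(s["time_s"],s["tool_pos"],s["contact_force"])
save("c",np.vstack([np.hstack([cv2.resize(ims[0][120:320,140:340],(400,400)),cv2.resize(ims[1][80:240,240:400],(400,400))]),cv2.resize(im[100:300],(800,250))[:200]]))
E
```

```text
scene 2379 [[-0.128, -0.048, 0.105], [-0.11, 0.001, 0.132], [0.002, 0.048, 0.152]]
side 1257 [[-0.125, -0.049, 0.104], [-0.074, -0.004, 0.134], [0.007, 0.048, 0.157]]
well [] [ 0.50656635 -0.23155267  0.062     ]
vial [(array([227.9, 246.4]), array([[ 0.5658, -0.3836,  0.028 ]]), 0.93), (array([216.6, 209.5]), array([[ 0.5011, -0.3914,  0.028 ]]), 0.91), (array([218.7, 166. ]), array([[ 0.4325, -0.3766,  0.028 ]]), 0.84)]
9.15 [ 0.44847849 -0.22514757  0.26774278] [ 0.42769291 -0.22081586 -0.15883637]
```

View pics/c.png

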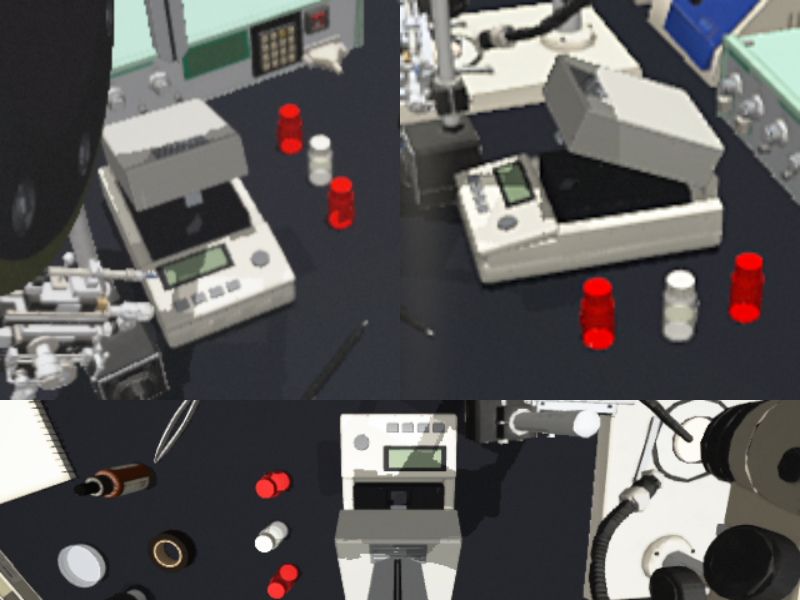

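The crop shows the catch released and the lid rising (scene crop (175,150), side crop (630,110)). The well is still hidden. Moving over the white vial while it opens.

```bash
python3 - <<'E'
from h import *
togo([.5,-.392,.15],DOWN)
E
```

```text
shift cm [ -6.27 -16.25  11.84] [-0.19  0.1   0.14]
```

Request:
{"op": "move_arm", "data": {"plan": [[[-1.2, -3.2, 0.5], [0, 0, 0]], [[-2.5, -6.5, 1], [0, 0, 0]], [[-3.7, -9.7, 2], [0, 0, 0]], [[-5, -13, 4], [0, 0, 0]], [[-6.2, -16.2, 6], [0, 0, 0]]], "fingers": 0.25}}

```text
time_s: 9.57
tool_pos: [0.4997, -0.3929, 0.2075]
ee_rot: [0.108, 3.138, -0.005]
contact_force: [0.6, 0.4, 0.6]
grip_width: 0.0304
```

Request:
{"op": "move_arm", "data": {"plan": [[[0, 0, 2.5], [0, 0, 0]], [[0, 0, 5], [0, 0, 0]], [[0, 0, 5.8], [0, 0, 0]], [[0, 0, 5.8], [0, 0, 0]]]}}

```text
time_s: 9.9
tool_pos: [0.4988, -0.3908, 0.1484]
ee_rot: [-0.109, -3.138, 0.001]
contact_force: [0.6, 0.6, -0.2]
grip_width: 0.0574
```

```bash
python3 - <<'E'
from h import *
s=r.sense();print(s["time_s"],s["tool_pos"],s["qpos"],s["grip_width"])
c=cam("wrist"); im,d=r.capture("wrist"); np.save("w_d.npy",d)
print("well",[(np.round(o["uv"],1),at_z(c,[o["uv"]],.062).round(4),o["confidence"]) for o in r.place_of("wrist","well_mouth")], WELL)
print("vial",[(np.round(o["uv"],1),at_z(c,[o["uv"]],.028).round(4),o["confidence"]) for o in r.place_of("wrist","vial_center")])
for o in r.cut_out("wrist","vial_center"):
    m=o["pixels"]; P,_=cloud(c,d,m); top=P[P[:,2]>.05]; print(o["extent"],im[m].mean(0).round(),"top", (top.min(0)+top.max(0))/2 if len(top) else None, np.percentile(top,[2,98],0).round(4).tolist() if len(top) else "")
for n in("scene","side"):
    im2,d=r.capture(n); P,_=cloud(cam(n),d,d<3); q=P-HINGE; L=np.c_[q@E0,q@F0,P[:,2]]
    L=L[(abs(L[:,1])<.05)&(L[:,0]>-.15)&(L[:,0]<.07)&(L[:,2]>.075)&(L[:,2]<.24)]
    print(n,len(L),np.percentile(L,[2,50,98],0).round(3).tolist())
    print("well",n,[(np.round(o["uv"],1),at_z(cam(n),[o["uv"]],.062).round(4),round(o["confidence"],2)) for o in r.place_of(n,"well_mouth")])
    if n=="side": ims=im2
save("d",np.vstack([im,cv2.resize(ims[80:240,210:410],(640,512))])[::1][:800]) if 0 else save("d",np.hstack([cv2.resize(im,(480,300)),cv2.resize(ims[80:240,240:400],(300,300))]))
E
```

```text
9.9 [ 0.49884515 -0.39080803  0.14836407] [-7.21828221e-01  5.33797713e-01  1.32755274e+00 -1.24991945e-03
  1.28097943e+00 -2.22313658e+00] 0.057390015519078214
well [(array([478.4, 204.3]), array([[ 0.5129, -0.2322,  0.062 ]]), 0.62), (array([317. , 191.7]), array([[ 0.4892, -0.3911,  0.062 ]]), 0.57)] [ 0.50656635 -0.23155267  0.062     ]
vial [(array([316.8, 193.3]), array([[ 0.4998, -0.3922,  0.028 ]]), 0.78), (array([326.6, 245.4]), array([[ 0.5625, -0.3852,  0.028 ]]), 0.75), (array([325.3, 132. ]), array([[ 0.4352, -0.3789,  0.028 ]]), 0.63)]
[305.9, 178.5, 333.7, 210.4] [186. 184. 176.] top [ 0.49938411 -0.39135178  0.05358043] [[0.4897, -0.401, 0.0507], [0.5088, -0.3817, 0.0562]]
[308.7, 120.3, 340.8, 145.7] [234.  62.  59.] top [ 0.43407215 -0.37831883  0.05376657] [[0.4241, -0.3882, 0.0533], [0.444, -0.3687, 0.0562]]
[313.9, 224.3, 341.2, 266.7] [210.  50.  48.] top [ 0.56205665 -0.38704328  0.05355567] [[0.5516, -0.397, 0.0506], [0.5714, -0.3771, 0.0562]]
[400.0, 41.1, 639.8, 348.7] [118. 117. 111.] top [ 0.48864685 -0.25734091  0.15698278] [[0.3941, -0.2891, 0.0502], [0.5943, -0.1697, 0.107]]
scene 2676 [[-0.015, -0.049, 0.076], [0.024, 0.006, 0.126], [0.028, 0.048, 0.21]]
well scene [(array([230.2, 212.3]), array([[ 0.5073, -0.234 ,  0.062 ]]), 0.82)]
side 47 [[-0.005, -0.05, 0.075], [0.006, 0.015, 0.076], [0.038, 0.047, 0.206]]
well side [(array([329.6, 148.9]), array([[ 0.5064, -0.2374,  0.062 ]]), 0.91)]
```

View pics/d.png

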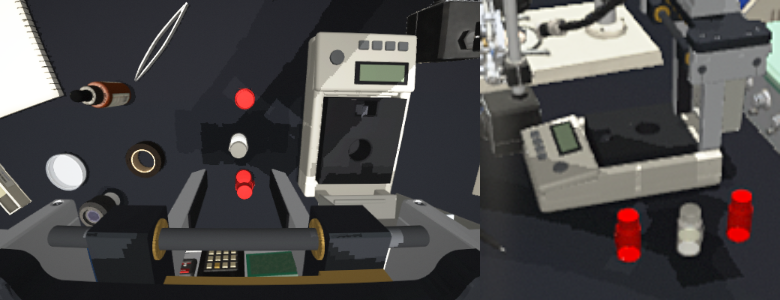

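Wrist view: the white vial at (238,147) lies between the fingers, with the reds at (244,98) and (244,185). The lid is open and the well shows at (360,150). Descending to grip the vial above its middle.

Request:
{"op": "move_arm", "data": {"plan": [[[-0.1, -0.1, 3], [0, 0, 0]], [[-0.1, -0.1, 6], [0, 0, 0]], [[-0.1, -0.1, 8.5], [0, 0, 0]], [[-0.1, -0.1, 10.5], [0, 0, 0]], [[-0.1, -0.1, 11.3], [0, 0, 0]]]}}

```text
time_s: 10.72
tool_pos: [0.5003, -0.3924, 0.0358]
ee_rot: [0.108, 3.139, -0.003]
contact_force: [0.4, -0.1, 0.9]
grip_width: 0.0707
```

Request:
{"op": "move_arm", "data": {"plan": [[[0, 0, 0], [0, 0, 0]], [[0, 0, 0], [0, 0, 0]]]}}

```text
time_s: 10.88
tool_pos: [0.5016, -0.3936, 0.0396]
ee_rot: [0.108, 3.136, -0.007]
contact_force: [-0.4, 0.1, -0.1]
grip_width: 0.0705
```

Request:
{"op": "move_arm", "data": {"plan": [[[0, 0, 0], [0, 0, 0]]]}}

```text
time_s: 10.97
tool_pos: [0.5018, -0.3938, 0.0403]
ee_rot: [0.108, 3.135, -0.009]
contact_force: [-0.2, 0.2, 0.3]
grip_width: 0.0705
```

```bash
python3 - <<'E'
from h import *
for i in range(3):
    s=r.sense();print(s["time_s"],np.round(s["tool_pos"],4),s["qpos"]); togo([.4996,-.3918,.0345],DOWN); r.capture("wrist")
E
```

```text
10.9667 [ 0.5018 -0.3938  0.0403] [-7.22257808e-01  6.56715805e-01  1.40286857e+00 -1.33795492e-03
  1.07459443e+00 -2.22338541e+00]
shift cm [0.24 0.19 0.58] [-0.31  0.3   0.14]
11.0167 [ 0.5018 -0.3938  0.0403] [-7.22300865e-01  6.56629470e-01  1.40301072e+00 -1.31071804e-03
  1.07441691e+00 -2.22336864e+00]
shift cm [0.24 0.19 0.58] [-0.31  0.3   0.14]
11.0667 [ 0.5018 -0.3937  0.0401] [-7.22289053e-01  6.56759903e-01  1.40328497e+00 -1.31715559e-03
  1.07418350e+00 -2.22336039e+00]
shift cm [0.23 0.18 0.56] [-0.31  0.3   0.14]
```

Request:
{"op": "move_arm", "data": {"plan": [[[0.2, 0.2, 0.3], [-0.3, 0.3, 0.1]], [[0.2, 0.2, 0.6], [-0.3, 0.3, 0.1]], [[0.2, 0.2, 0.6], [-0.3, 0.3, 0.1]], [[0.2, 0.2, 0.6], [-0.3, 0.3, 0.1]], [[0.2, 0.2, 0.6], [-0.3, 0.3, 0.1]]]}}

```text
time_s: 11.53
tool_pos: [0.4994, -0.3912, 0.0325]
ee_rot: [-0.111, -3.138, -0.002]
contact_force: [-0.1, 0.3, -0.2]
grip_width: 0.0709
```

Request:
{"op": "move_arm", "data": {"plan": [[[0, 0, 0], [0, 0, 0]], [[0, 0, 0], [0, 0, 0]], [[0, 0, 0], [0, 0, 0]], [[0, 0, 0], [0, 0, 0]], [[0, 0, 0], [0, 0, 0]]], "fingers": 1, "force": 10}}

```text
time_s: 11.95
tool_pos: [0.4993, -0.3912, 0.0325]
ee_rot: [-0.111, -3.138, -0.002]
contact_force: [-0.1, -0.3, -0.7]
grip_width: 0.0406
```

Request:
{"op": "move_arm", "data": {"plan": [[[0, 0, 0], [0, 0, 0]], [[0, 0, 0], [0, 0, 0]], [[0, 0, 0], [0, 0, 0]]]}}

```text
time_s: 12.2
tool_pos: [0.4993, -0.3912, 0.0325]
ee_rot: [-0.111, -3.138, -0.002]
contact_force: [0.3, 0.3, -1.2]
grip_width: 0.0262
```

Request:
{"op": "move_arm", "data": {"plan": [[[0, 0, -1], [0, 0, 0]], [[0, 0, -3], [0, 0, 0]], [[0, 0, -6], [0, 0, 0]], [[0, 0, -9], [0, 0, 0]], [[0, 0, -11.5], [0, 0, 0]]]}}

```text
time_s: 12.62
tool_pos: [0.4997, -0.3914, 0.1505]
ee_rot: [-0.111, -3.139, -0.001]
contact_force: [-0.4, -0.4, 1.0]
grip_width: 0.026
```

Request:
{"op": "move_arm", "data": {"plan": [[[0, 2.5, 0], [0, 0, 0]], [[0, 5, 0], [0, 0, 0]], [[0, 7.5, 0], [0, 0, 0]], [[0, 8, 0], [0, 0, 0]], [[0, 8, 0], [0, 0, 0]]]}}

```text
time_s: 13.03
tool_pos: [0.5056, -0.3104, 0.1486]
ee_rot: [-0.108, -3.139, -0.001]
contact_force: [0.0, -0.8, -0.1]
grip_width: 0.0261
```

```bash
cat >> h.py <<'E'
def well(name,img=None):
    c=cam(name); im,d=r.capture(name); P,uv=cloud(c,d,d<3); q=P-WELL; L=np.c_[q@E0,q@F0,P[:,2]]
    m=(np.hypot(L[:,0],L[:,1])<.03)&(L[:,2]<.056)&(L[:,2]>.02); dk=(np.hypot(L[:,0],L[:,1])<.045)&(abs(L[:,2]-.062)<.004)
    print(name,"deck z",np.median(L[dk,2]).round(4),"below n",m.sum())
    g=im.mean(2); return c,im,d,P,uv,L,m
E
python3 - <<'E'
from h import *
s=r.sense();print(s["time_s"],np.round(s["tool_pos"],4),s["grip_width"])
for n in("wrist","scene","side"):
    c,im,d,P,uv,L,m=well(n)
    save("well_"+n,im); np.save("well_"+n+".npy",d)
    if m.sum()>5:
        # rays of pixels seen below the deck, cut at the mouth plane
        X=at_z(c,uv[m],.062); q=X-WELL; A=np.c_[q@E0,q@F0]; A=A[np.hypot(*A.T)<.03]; (cx,cy),rad=cv2.minEnclosingCircle((A*1000).astype(np.float32)); print("mouth-plane circle local mm",cx,cy,rad,len(A), np.percentile(A*1000,[2,98],0).round(1).tolist(), "px",uv[m].min(0),uv[m].max(0))
    print([(np.round(o["uv"],1),at_z(c,[o["uv"]],.062).round(4),round(o["confidence"],2)) for o in r.place_of(n,"well_mouth")])
w=cv2.imread("pics/well_wrist.png"); sc=cv2.imread("pics/well_scene.png")[180:260,190:290]; sd=cv2.imread("pics/well_side.png")[110:190,280:380]
cv2.imwrite("pics/e.png",np.hstack([cv2.resize(w[100:300,330:580],(500,400),interpolation=3),np.vstack([cv2.resize(sc,(250,200)),cv2.resize(sd,(250,200))])]))
E
```

```text
13.0333 [ 0.5056 -0.3104  0.1486] 0.026138065217572354
wrist deck z 0.0613 below n 640
mouth-plane circle local mm 1.3032052516937256 0.3356618881225586 14.615546226501465 640 [[-11.8, -12.4], [13.6, 13.0]] px [385 184] [413 211]
[(array([400. , 199.4]), array([[ 0.5093, -0.2302,  0.062 ]]), 0.59)]
scene deck z 0.0626 below n 95
mouth-plane circle local mm -1.0136003494262695 1.3420567512512207 13.758267402648926 95 [[-12.4, -10.7], [9.0, 14.0]] px [222 210] [235 218]
[(array([228.2, 212.7]), array([[ 0.5083, -0.23  ,  0.062 ]]), 0.87)]
side deck z 0.0599 below n 60
mouth-plane circle local mm -0.6432604789733887 -3.735383987426758 14.979905128479004 60 [[-12.9, -15.7], [12.0, 7.0]] px [323 146] [335 151]
[(array([325.7, 152.1]), array([[ 0.4936, -0.2472,  0.062 ]]), 0.79)]
```

View pics/e.png

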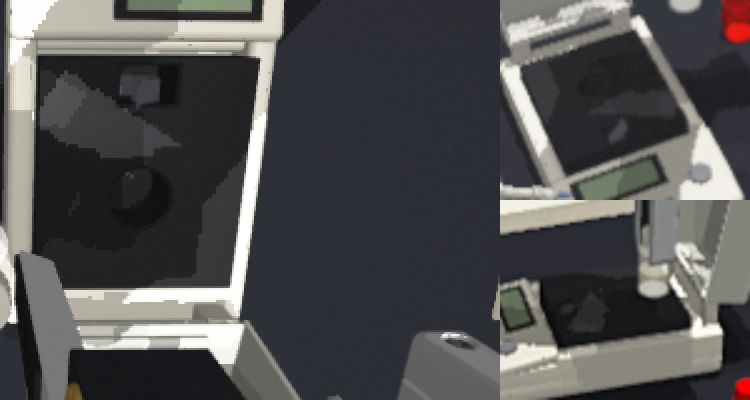

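The left crop shows the well mouth at about (140,195), which is wrist pixel (400,197), in the deck with the open lid below. Now I'll check how the vial sits in the hand.

```bash
python3 - <<'E'
from h import *
from scipy.optimize import least_squares
s=r.sense(); c=cam("wrist"); im,d=r.capture("wrist"); P,uv=cloud(c,d,d<.6)
q=P-s["tool_pos"]; L=np.c_[q@E0,q@F0,q[:,2]]
m=(abs(L[:,0])<.02)&(abs(L[:,1])<.011)&(L[:,2]<-.004)&(L[:,2]>-.04)
B=L[m]; print(len(B),B.min(0),B.max(0))
for lo,hi in((-.012,-.004),(-.022,-.012),(-.032,-.022)):
    b=B[(B[:,2]>lo)&(B[:,2]<hi)]
    if len(b)>20:
        f=least_squares(lambda p:np.hypot(b[:,0]-p[0],b[:,1]-p[1])-.0135,[0,0],loss="soft_l1",f_scale=.001); print(lo,hi,len(b),(f.x*1000).round(2), "rms",np.sqrt(np.mean(f.fun**2))*1000)
togo([.5077,-.2315,.1486],DOWN)
E
```

```text
356 [-0.01304067 -0.01095323 -0.03370078] [-0.00654274  0.01093112 -0.00404372]
-0.012 -0.004 110 [ 0.96 -0.1 ] rms 0.20327293319127854
-0.022 -0.012 130 [0.89 0.03] rms 0.17418515901742626
-0.032 -0.022 108 [0.89 0.16] rms 0.1665667222257795
shift cm [ 0.31  8.07 -0.11] [ 0.08 -0.13 -0.01]
```

Request:
{"op": "move_arm", "data": {"plan": [[[0.1, 2.5, 0], [0, 0, 0]], [[0.2, 5, 0], [0, 0, 0]], [[0.4, 7.5, 0], [0, 0, 0]], [[0.4, 8.1, 1], [0, 0, 0]], [[0.4, 8.1, 3], [0, 0, 0]]]}}

```text
time_s: 13.8
tool_pos: [0.5081, -0.2299, 0.1192]
ee_rot: [0.109, 3.138, -0.001]
contact_force: [0.3, -0.7, -0.2]
grip_width: 0.0262
```

Request:
{"op": "move_arm", "data": {"plan": [[[0, 0, 1], [0, 0, 0]], [[0, 0, 1.5], [0, 0, 0]], [[0, 0, 1.5], [0, 0, 0]], [[0, 0, 1.5], [0, 0, 0]], [[0, 0, 1.5], [0, 0, 0]]]}}

```text
time_s: 14.22
tool_pos: [0.5071, -0.231, 0.1033]
ee_rot: [-0.112, -3.138, -0.001]
contact_force: [0.7, 0.4, 0.2]
grip_width: 0.0264
```

```bash
python3 - <<'E'
from h import *
s=r.sense();print(s["time_s"],np.round(s["tool_pos"],4),s["grip_width"],s["contact_force"])
togo([.5072,-.2311,.098],DOWN)
c,im,d,P,uv,L,m=well("wrist")
q=P-s["tool_pos"]; L=np.c_[q@E0,q@F0,q[:,2]]; B=L[(abs(L[:,0])<.02)&(abs(L[:,1])<.011)&(L[:,2]<-.004)&(L[:,2]>-.03)]
print("vial front median",np.median(B,0))
cv2.imwrite("pics/f.png",cv2.cvtColor(cv2.resize(im[140:300,220:420],(800,600)),cv2.COLOR_RGB2BGR))
E
```

```text
14.2167 [ 0.5071 -0.231   0.1033] 0.026410578439164535 [0.72987883 0.36764144 0.21325368]
shift cm [-0.01 -0.01  0.53] [ 0.05 -0.07  0.01]
wrist deck z 0.0614 below n 168
vial front median [-1.14069975e-02  2.41741558e-05 -1.57632596e-02]
```

View pics/f.png

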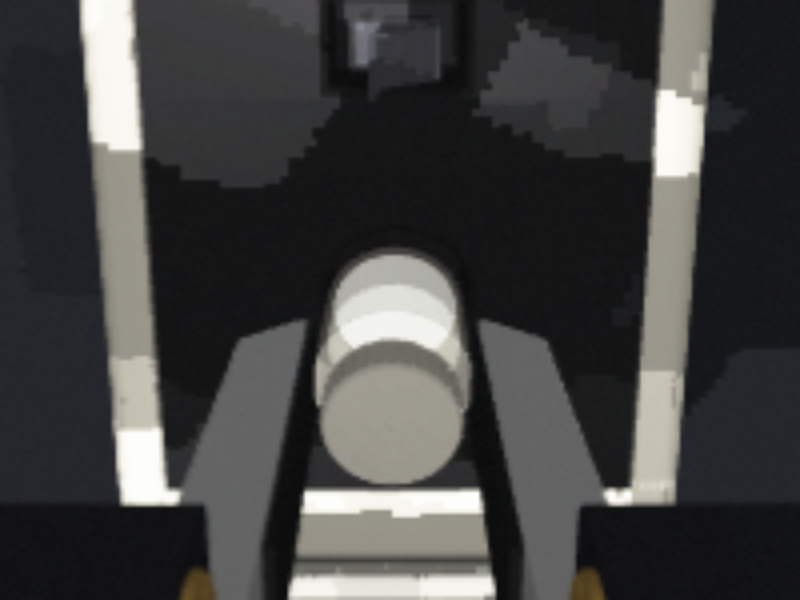

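The picture shows the vial centred over the well, with a dark rim sliver around its lower edge at (395,245). Lowering slowly.

Request:
{"op": "move_arm", "data": {"plan": [[[0, 0, 0.3], [0, 0, 0]], [[0, 0, 0.6], [0, 0, 0]], [[0, 0, 0.8], [0, 0, 0]], [[0, 0, 1], [0, 0, 0]], [[0, 0, 1], [0, 0, 0]]]}}

```text
time_s: 14.68
tool_pos: [0.5067, -0.2303, 0.0922]
ee_rot: [-0.111, -3.137, -0.003]
contact_force: [0.2, 0.4, 0.7]
grip_width: 0.0259
```

Request:
{"op": "move_arm", "data": {"plan": [[[0, 0, 0.1], [0, 0, 0]], [[0, 0, 0.2], [0, 0, 0]], [[0, 0, 0.3], [0, 0, 0]], [[0, 0, 0.4], [0, 0, 0]], [[0, 0, 0.5], [0, 0, 0]]]}}

```text
time_s: 15.1
tool_pos: [0.5069, -0.2303, 0.0876]
ee_rot: [-0.111, -3.138, -0.002]
contact_force: [0.5, -0.2, 0.6]
grip_width: 0.0258
```

Request:
{"op": "move_arm", "data": {"plan": [[[0, -0.05, 0.3], [0, 0, 0]], [[0, -0.05, 0.6], [0, 0, 0]], [[0, -0.05, 0.9], [0, 0, 0]], [[0, -0.05, 1.2], [0, 0, 0]], [[0, -0.05, 1.2], [0, 0, 0]]]}}

```text
time_s: 15.52
tool_pos: [0.5066, -0.2307, 0.075]
ee_rot: [-0.111, -3.137, -0.003]
contact_force: [0.4, 0.1, 0.3]
grip_width: 0.0259
```

Request:
{"op": "move_arm", "data": {"plan": [[[0, 0, 0.15], [0, 0, 0]], [[0, 0, 0.3], [0, 0, 0]], [[0, 0, 0.45], [0, 0, 0]], [[0, 0, 0.6], [0, 0, 0]], [[0, 0, 0.6], [0, 0, 0]]]}}

```text
time_s: 15.93
tool_pos: [0.5068, -0.2308, 0.0694]
ee_rot: [-0.111, -3.138, -0.002]
contact_force: [-0.2, 0.9, -0.3]
grip_width: 0.0259
```

Request:
{"op": "move_arm", "data": {"plan": [[[0, 0, 0.1], [0, 0, 0]], [[0, 0, 0.2], [0, 0, 0]], [[0, 0, 0.3], [0, 0, 0]], [[0, 0, 0.3], [0, 0, 0]]]}}

```text
time_s: 16.27
tool_pos: [0.5068, -0.2308, 0.0665]
ee_rot: [-0.111, -3.138, -0.002]
contact_force: [0.5, 0.4, -1.0]
grip_width: 0.0258
```

Request:
{"op": "move_arm", "data": {"plan": [[[0, 0, 0.05], [0, 0, 0]], [[0, 0, 0.1], [0, 0, 0]], [[0, 0, 0.1], [0, 0, 0]]]}}

```text
time_s: 16.52
tool_pos: [0.5068, -0.2308, 0.0657]
ee_rot: [-0.111, -3.138, -0.002]
contact_force: [0.2, 0.3, 0.4]
grip_width: 0.0262
```

Request:
{"op": "move_arm", "data": {"plan": [[[0, 0, 0.05], [0, 0, 0]], [[0, 0, 0.1], [0, 0, 0]], [[0, 0, 0.1], [0, 0, 0]]]}}

```text
time_s: 16.77
tool_pos: [0.5068, -0.2308, 0.0647]
ee_rot: [-0.111, -3.138, -0.002]
contact_force: [1.0, 0.2, 0.6]
grip_width: 0.026
```

Request:
{"op": "move_arm", "data": {"plan": [[[0, 0, 0.05], [0, 0, 0]], [[0, 0, 0.05], [0, 0, 0]]]}}

```text
time_s: 16.93
tool_pos: [0.5069, -0.2309, 0.0644]
ee_rot: [-0.111, -3.138, -0.002]
contact_force: [1.0, -0.1, 3.4]
grip_width: 0.0259
```

Floor felt (3.4 N at the expected height). Releasing.

Request:
{"op": "move_arm", "data": {"plan": [[[0, 0, 0], [0, 0, 0]], [[0, 0, 0], [0, 0, 0]], [[0, 0, 0], [0, 0, 0]], [[0, 0, 0], [0, 0, 0]], [[0, 0, 0], [0, 0, 0]]], "fingers": 0.4}}

```text
time_s: 17.35
tool_pos: [0.5067, -0.2308, 0.0641]
ee_rot: [-0.111, -3.137, -0.002]
contact_force: [0.2, 0.2, -0.1]
grip_width: 0.0548
```

Request:
{"op": "move_arm", "data": {"plan": [[[0, 0, -0.5], [0, 0, 0]], [[0, 0, -2], [0, 0, 0]], [[0, 0, -4.5], [0, 0, 0]], [[0, 0, -8], [0, 0, 0]], [[0, 0, -11], [0, 0, 0]]]}}

```text
time_s: 17.77
tool_pos: [0.5069, -0.2309, 0.1763]
ee_rot: [-0.111, -3.138, -0.002]
contact_force: [0.4, -0.7, -0.1]
grip_width: 0.0564
```

```bash
python3 - <<'E'
from h import *
s=r.sense();print(s["time_s"],np.round(s["tool_pos"],4),s["grip_width"],s["contact_force"])
c,im,d,P,uv,L,m=well("wrist"); save("g",cv2.resize(im[100:300,160:480],(640,400)))
T=L[(np.hypot(L[:,0],L[:,1])<.02)&(L[:,2]>.078)&(L[:,2]<.1)]
print("cap top",T[:,2].max(),np.median(T[T[:,2]>.085],0), (np.percentile(T[T[:,2]>.085],[1,99],0)).round(4).tolist())
for n in("scene","side"):
    im2,d=r.capture(n); P,_=cloud(cam(n),d,d<3); q=P-HINGE; L=np.c_[q@E0,q@F0,P[:,2]]
    L=L[(abs(L[:,1])<.045)&(L[:,0]>-.02)&(L[:,0]<.1)&(L[:,2]>.085)&(L[:,2]<.24)]
    print(n,len(L),np.percentile(L,[2,50,98],0).round(3).tolist()); 
    for z in (.1,.14,.18,.2): 
        b=L[abs(L[:,2]-z)<.008]; print(z,len(b),np.percentile(b[:,0],[2,50,98]).round(3) if len(b) else "")
E
```

```text
17.7667 [ 0.5069 -0.2309  0.1763] 0.05640652072020222 [ 0.3864852  -0.68551257 -0.13756719]
wrist deck z 0.0613 below n 24
cap top 0.08915835480876261 [0.00083645 0.00084143 0.08679486] [[-0.0091, -0.01, 0.0853], [0.0113, 0.0107, 0.0885]]
scene 1313 [[0.015, -0.044, 0.086], [0.037, -0.016, 0.127], [0.049, 0.042, 0.207]]
0.1 253 [0.03  0.033 0.037]
0.14 180 [0.037 0.04  0.043]
0.18 81 [0.044 0.047 0.05 ]
0.2 110 [-0.002  0.019  0.056]
side 616 [[0.004, -0.043, 0.087], [0.04, 0.014, 0.197], [0.099, 0.043, 0.206]]
0.1 115 [0.032 0.096 0.1  ]
0.14 34 [0.039 0.041 0.043]
0.18 0 
0.2 339 [0.001 0.033 0.056]
```

View pics/g.png

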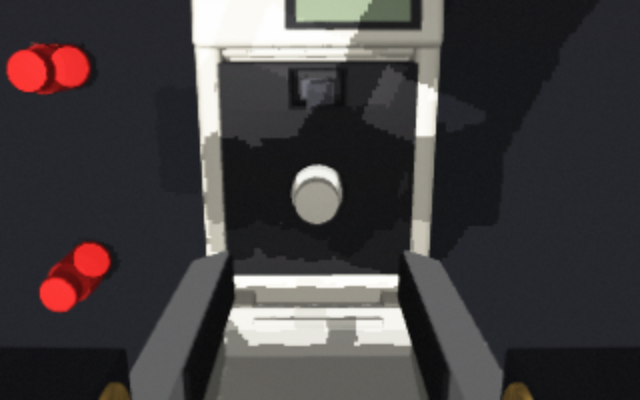

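The picture shows the vial seated: cap top at (318,195), z ≈ 0.088, about 1 mm from the well axis. Next I close the fingers, go over the lid and come down behind it.

Request:
{"op": "move_arm", "data": {"plan": [[[0, 0, -3], [0, 0, 0]], [[0, 0, -6], [0, 0, 0]], [[0, 0, -8], [0, 0, 0]], [[-3, 0, -8.3], [0, 0, 0]], [[-7, 0, -8.3], [0, 0, 0]]], "fingers": 1}}

```text
time_s: 18.33
tool_pos: [0.577, -0.2366, 0.2591]
ee_rot: [0.113, 3.139, 0.0]
contact_force: [0.8, -0.3, -0.7]
grip_width: 0.0264
```

Request:
{"op": "move_arm", "data": {"plan": [[[-3, 0, 0], [0, 0, 0]], [[-6, 0, 0], [0, 0, 0]], [[-8.5, 0, 0], [0, 0, 0]], [[-8.5, 0, 0], [0, 0, 0]], [[-8.5, 0, 0], [0, 0, 0]]]}}

```text
time_s: 18.75
tool_pos: [0.662, -0.2418, 0.2539]
ee_rot: [-0.11, -3.134, -0.004]
contact_force: [0.2, -0.0, 0.5]
grip_width: 0.0005
```

```bash
python3 - <<'E'
from h import *
s=r.sense();p=np.array(s["tool_pos"]);q=p-HINGE;print(s["time_s"],p.round(4),"uvz",(q@E0).round(4),(q@F0).round(4),p[2].round(4),s["grip_width"],np.round(s["qpos"],2))
togo(HINGE+.082*E0+[0,0,.165-.072],DOWN)
E
```

```text
18.75 [ 0.662  -0.2418  0.2539] uvz 0.0908 0.0009 0.2539 0.0005463694577993887 [-0.4   0.65  0.9   0.    1.59 -1.9 ]
shift cm [ 0.83 -0.11  8.9 ] [ 0.14 -0.32  0.07]
```

Request:
{"op": "move_arm", "data": {"plan": [[[0.1, -0.1, 2.5], [0, 0, 0]], [[0.2, -0.1, 5], [0, 0, 0]], [[0.3, -0.1, 7.5], [0, 0, 0]], [[0.3, -0.1, 8.6], [0, 0, 0]], [[0.3, -0.1, 8.6], [0, 0, 0]]]}}

```text
time_s: 19.17
tool_pos: [0.657, -0.2424, 0.1683]
ee_rot: [-0.112, -3.133, -0.005]
contact_force: [0.7, 0.0, -0.1]
grip_width: 0.0006
```

Request:
{"op": "move_arm", "data": {"plan": [[[0.4, 0, 0], [0, 0, 0]], [[0.8, 0, 0], [0, 0, 0]], [[1.2, 0, 0], [0, 0, 0]], [[1.4, 0, 0], [0, 0, 0]], [[1.6, 0, 0], [0, 0, 0]]]}}

```text
time_s: 19.58
tool_pos: [0.6424, -0.2417, 0.172]
ee_rot: [-0.111, -3.139, -0.001]
contact_force: [0.5, -0.7, 0.3]
grip_width: 0.0004
```

```bash
cat >> h.py <<'E'
def uvz():
    s=r.sense();p=np.array(s["tool_pos"]);q=p-HINGE;print(s["time_s"],"u v z mm",np.round([1000*q@E0,1000*q@F0,1000*p[2]],1),"F",np.round(s["contact_force"],1)); return 1000*q@E0,1000*p[2]
E
python3 - <<'E'
from h import *
u,z=uvz()
# tip path: surface point d=121,h=34 plus 8 mm sin(th) back; shifts in tool cm from now (x forward, z down)
for th in (95,90,85,80,75,70,65,60,55,50,45,40,35,30,25,20,15,10,6,3,0):
    a=np.radians(th+15.7); U=-125.7*np.cos(a)+8*np.sin(np.radians(th)); Z=72+125.7*np.sin(a); print(th,"u",round(U,1),"z",round(Z,1),"shift",round((u-U)/10,2),round((z-Z)/10,2))
E
```

```text
19.5833 u v z mm [ 71.2  -0.4 172. ] F [ 0.5 -0.7  0.3]
95 u 52.4 z 189.6 shift 1.88 -1.76
90 u 42.0 z 193.0 shift 2.92 -2.11
85 u 31.3 z 195.5 shift 3.99 -2.36
80 u 20.4 z 197.1 shift 5.09 -2.51
75 u 9.3 z 197.7 shift 6.2 -2.57
70 u -1.9 z 197.3 shift 7.31 -2.54
65 u -13.1 z 196.0 shift 8.43 -2.41
60 u -24.1 z 193.8 shift 9.53 -2.18
55 u -35.0 z 190.6 shift 10.62 -1.87
50 u -45.6 z 186.6 shift 11.68 -1.46
45 u -55.9 z 181.6 shift 12.71 -0.97
40 u -65.7 z 175.8 shift 13.69 -0.39
35 u -75.0 z 169.3 shift 14.63 0.27
30 u -83.8 z 162.0 shift 15.5 1.0
25 u -91.9 z 154.0 shift 16.31 1.8
20 u -99.3 z 145.4 shift 17.06 2.66
15 u -106.0 z 136.2 shift 17.72 3.58
10 u -111.9 z 126.5 shift 18.31 4.54
6 u -116.0 z 118.5 shift 18.72 5.35
3 u -118.6 z 112.3 shift 18.99 5.97
0 u -121.0 z 106.0 shift 19.22 6.59
```

Request:
{"op": "move_arm", "data": {"plan": [[[0.3, 0, -0.3], [0, 0, 0]], [[0.6, 0, -0.6], [0, 0, 0]], [[0.9, 0, -0.8], [0, 0, 0]], [[1.2, 0, -1], [0, 0, 0]], [[1.5, 0, -1.2], [0, 0, 0]]]}}

```text
time_s: 20.0
tool_pos: [0.6274, -0.2405, 0.1832]
ee_rot: [-0.111, -3.138, -0.002]
contact_force: [2.5, -0.2, -1.4]
grip_width: 0.0006
```

Request:
{"op": "move_arm", "data": {"plan": [[[0.4, 0, -0.2], [0, 0, 0]], [[0.8, 0, -0.4], [0, 0, 0]], [[1.2, 0, -0.6], [0, 0, 0]], [[1.6, 0, -0.8], [0, 0, 0]], [[2, 0, -1], [0, 0, 0]]]}}

```text
time_s: 20.42
tool_pos: [0.6073, -0.2391, 0.1932]
ee_rot: [-0.111, -3.138, -0.002]
contact_force: [4.2, 0.7, -1.5]
grip_width: 0.0006
```

```bash
python3 - <<'E'
from h import *
uvz()
E
```

```text
20.4167 u v z mm [ 36.1  -0.3 193.2] F [ 4.2  0.7 -1.5]
```

Request:
{"op": "move_arm", "data": {"plan": [[[0.7, 0, -0.2], [0, 0, 0]], [[1.4, 0, -0.35], [0, 0, 0]], [[2.2, 0, -0.45], [0, 0, 0]], [[3, 0, -0.45], [0, 0, 0]], [[3.8, 0, -0.4], [0, 0, 0]]]}}

```text
time_s: 20.83
tool_pos: [0.5691, -0.2364, 0.1974]
ee_rot: [-0.111, -3.139, -0.002]
contact_force: [4.5, -0.1, -1.8]
grip_width: 0.0006
```

Request:
{"op": "move_arm", "data": {"plan": [[[0.8, 0, 0.1], [0, 0, 0]], [[1.6, 0, 0.25], [0, 0, 0]], [[2.4, 0, 0.4], [0, 0, 0]], [[3.2, 0, 0.65], [0, 0, 0]], [[4, 0, 0.95], [0, 0, 0]]]}}

```text
time_s: 21.25
tool_pos: [0.5294, -0.2336, 0.1882]
ee_rot: [-0.111, -3.139, -0.001]
contact_force: [5.9, -0.6, 0.6]
grip_width: 0.0008
```

```bash
python3 - <<'E'
from h import *
u,z=uvz()
for n in("scene","side"):
    im2,d=r.capture(n); P,_=cloud(cam(n),d,d<3); q=P-HINGE; L=np.c_[q@E0,q@F0,P[:,2]]
    L=L[(abs(L[:,1])<.054)&(abs(L[:,1])>.03)&(L[:,0]>-.16)&(L[:,0]<.07)&(L[:,2]>.1)&(L[:,2]<.24)]
    np.save("lid_"+n,L)
    for k in range(-150,60,20):
        b=L[abs(L[:,0]*1000-k)<4]
        if len(b)>3: print(n,k,len(b),np.percentile(b[:,2],[5,95]).round(3))
for th in (45,40,35,30,25,20,15,10,6,3,0):
    a=np.radians(th+15.7); U=-125.7*np.cos(a)+8*np.sin(np.radians(th)); Z=72+125.7*np.sin(a); print(th,"shift",round((u-U)/10,2),round((z-Z)/10,2))
E
```

```text
21.25 u v z mm [-42.1  -0.4 188.2] F [ 5.9 -0.6  0.6]
scene -90 131 [0.171 0.179]
scene -70 154 [0.186 0.196]
scene -50 8 [0.119 0.128]
scene -30 4 [0.103 0.111]
side -90 56 [0.168 0.175]
side -70 119 [0.147 0.192]
side -50 86 [0.121 0.184]
side -30 80 [0.106 0.159]
side -10 48 [0.104 0.137]
side 10 22 [0.1   0.116]
45 shift 1.37 0.66
40 shift 2.36 1.24
35 shift 3.29 1.9
30 shift 4.17 2.63
25 shift 4.98 3.43
20 shift 5.72 4.29
15 shift 6.39 5.21
10 shift 6.98 6.17
6 shift 7.38 6.98
3 shift 7.65 7.59
0 shift 7.89 8.22
```

Request:
{"op": "move_arm", "data": {"plan": [[[0.7, 0, 0.3], [0, 0, 0]], [[1.4, 0, 0.65], [0, 0, 0]], [[2.05, 0, 1.05], [0, 0, 0]], [[2.7, 0, 1.5], [0, 0, 0]], [[3.3, 0, 1.9], [0, 0, 0]]]}}

```text
time_s: 21.77
tool_pos: [0.4971, -0.2313, 0.1691]
ee_rot: [-0.111, -3.139, -0.001]
contact_force: [4.6, -0.7, 0.9]
grip_width: 0.0004
```

Request:
{"op": "move_arm", "data": {"plan": [[[0.5, 0, 0.4], [0, 0, 0]], [[0.9, 0, 0.75], [0, 0, 0]], [[1.3, 0, 1.15], [0, 0, 0]], [[1.7, 0, 1.55], [0, 0, 0]], [[2.1, 0, 2], [0, 0, 0]]]}}

```text
time_s: 22.18
tool_pos: [0.4758, -0.2298, 0.1486]
ee_rot: [-0.111, -3.138, -0.002]
contact_force: [4.4, 0.4, 3.6]
grip_width: 0.0007
```

```bash
python3 - <<'E'
from h import *
u,z=uvz()
for th in (20,15,10,6,3,0):
    a=np.radians(th+15.7); U=-125.7*np.cos(a)+8*np.sin(np.radians(th)); Z=72+125.7*np.sin(a); print(th,"shift",round((u-U)/10,2),round((z-Z)/10,2))
E
```

```text
22.1833 u v z mm [-95.8  -0.4 148.6] F [4.4 0.4 3.6]
20 shift 0.35 0.32
15 shift 1.02 1.24
10 shift 1.6 2.21
6 shift 2.01 3.01
3 shift 2.28 3.63
0 shift 2.52 4.26
```

Request:
{"op": "move_arm", "data": {"plan": [[[0.35, 0, 0.4], [0, 0, 0]], [[0.7, 0, 0.8], [0, 0, 0]], [[1, 0, 1.2], [0, 0, 0]], [[1.25, 0, 1.6], [0, 0, 0]], [[1.5, 0, 2], [0, 0, 0]]]}}

```text
time_s: 22.6
tool_pos: [0.4607, -0.2286, 0.1284]
ee_rot: [-0.111, -3.138, -0.002]
contact_force: [4.3, -0.6, 3.1]
grip_width: 0.0004
```

Request:
{"op": "move_arm", "data": {"plan": [[[0.2, 0, 0.35], [0, 0, 0]], [[0.4, 0, 0.7], [0, 0, 0]], [[0.55, 0, 1], [0, 0, 0]], [[0.7, 0, 1.3], [0, 0, 0]], [[0.75, 0, 1.4], [0, 0, 0]]]}}

```text
time_s: 23.02
tool_pos: [0.453, -0.228, 0.1142]
ee_rot: [-0.111, -3.137, -0.003]
contact_force: [2.2, -0.3, 2.8]
grip_width: 0.0005
```

```bash
python3 - <<'E'
from h import *
u,z=uvz()
for n in("side",):
    im2,d=r.capture(n); P,_=cloud(cam(n),d,d<3); q=P-HINGE; L=np.c_[q@E0,q@F0,P[:,2]]
    L=L[(abs(L[:,1])<.045)&(abs(L[:,1])>.03)&(L[:,0]>-.14)&(L[:,0]<0)&(L[:,2]>.085)&(L[:,2]<.14)]
    for k in range(-130,0,20):
        b=L[abs(L[:,0]*1000-k)<5]
        if len(b)>3: print(n,k,len(b),np.median(b[:,2]).round(4))
E
```

```text
23.0167 u v z mm [-118.7   -0.3  114.2] F [ 2.2 -0.3  2.8]
side -130 53 0.1091
side -110 12 0.111
side -90 23 0.11
side -70 30 0.1088
side -50 29 0.1073
side -30 28 0.1062
side -10 23 0.1042
```

Request:
{"op": "move_arm", "data": {"plan": [[[0.05, 0, 0.15], [0, 0, 0]], [[0.1, 0, 0.3], [0, 0, 0]], [[0.15, 0, 0.45], [0, 0, 0]], [[0.2, 0, 0.6], [0, 0, 0]], [[0.2, 0, 0.6], [0, 0, 0]]]}}

```text
time_s: 23.48
tool_pos: [0.4513, -0.2279, 0.1085]
ee_rot: [-0.111, -3.137, -0.002]
contact_force: [1.4, 0.2, 3.1]
grip_width: 0.0001
```

Request:
{"op": "move_arm", "data": {"plan": [[[0.03, 0, 0.1], [0, 0, 0]], [[0.06, 0, 0.2], [0, 0, 0]], [[0.09, 0, 0.3], [0, 0, 0]], [[0.09, 0, 0.3], [0, 0, 0]]]}}

```text
time_s: 23.82
tool_pos: [0.4505, -0.2279, 0.1057]
ee_rot: [-0.111, -3.138, -0.002]
contact_force: [2.7, 0.5, 4.5]
grip_width: 0.0005
```

Request:
{"op": "move_arm", "data": {"plan": [[[0.02, 0, 0.05], [0, 0, 0]], [[0.03, 0, 0.1], [0, 0, 0]], [[0.03, 0, 0.1], [0, 0, 0]]]}}

```text
time_s: 24.07
tool_pos: [0.4503, -0.2279, 0.1048]
ee_rot: [-0.111, -3.138, -0.002]
contact_force: [2.9, 0.3, 3.8]
grip_width: 0.0005
```

Request:
{"op": "move_arm", "data": {"plan": [[[0.02, 0, 0.05], [0, 0, 0]], [[0.03, 0, 0.1], [0, 0, 0]], [[0.03, 0, 0.1], [0, 0, 0]]]}}

```text
time_s: 24.32
tool_pos: [0.45, -0.2279, 0.1039]
ee_rot: [-0.111, -3.138, -0.002]
contact_force: [2.7, 0.8, 5.1]
grip_width: 0.0004
```

Request:
{"op": "move_arm", "data": {"plan": [[[0.02, 0, 0.05], [0, 0, 0]], [[0.03, 0, 0.1], [0, 0, 0]], [[0.03, 0, 0.1], [0, 0, 0]]]}}

```text
time_s: 24.57
tool_pos: [0.4497, -0.2278, 0.1029]
ee_rot: [-0.111, -3.138, -0.002]
contact_force: [3.5, 1.3, 5.2]
grip_width: 0.0002
```

Request:
{"op": "move_arm", "data": {"plan": [[[0.02, 0, 0.05], [0, 0, 0]], [[0.03, 0, 0.1], [0, 0, 0]], [[0.03, 0, 0.1], [0, 0, 0]]]}}

```text
time_s: 24.82
tool_pos: [0.4495, -0.2278, 0.102]
ee_rot: [-0.111, -3.138, -0.002]
contact_force: [3.5, 0.8, 5.4]
grip_width: 0.0004
```

Request:
{"op": "move_arm", "data": {"plan": [[[0, 0, 0.05], [0, 0, 0]], [[0, 0, 0.1], [0, 0, 0]], [[0, 0, 0.1], [0, 0, 0]]]}}

```text
time_s: 25.07
tool_pos: [0.4495, -0.2278, 0.1013]
ee_rot: [-0.111, -3.138, -0.002]
contact_force: [-0.2, 1.6, 10.2]
grip_width: 0.0006
```

Request:
{"op": "move_arm", "data": {"plan": [[[0, 0, 0.05], [0, 0, 0]], [[0, 0, 0.05], [0, 0, 0]]]}}

```text
time_s: 25.23
tool_pos: [0.4494, -0.2278, 0.101]
ee_rot: [-0.111, -3.138, -0.002]
contact_force: [-0.5, 2.5, 13.5]
grip_width: 0.0008
```

Request:
{"op": "move_arm", "data": {"plan": [[[0, 0, 0.05], [0, 0, 0]], [[0, 0, 0.05], [0, 0, 0]]]}}

```text
time_s: 25.4
tool_pos: [0.4494, -0.2279, 0.1006]
ee_rot: [-0.111, -3.138, -0.002]
contact_force: [-1.9, 2.3, 14.4]
grip_width: 0.0005
```

The stop was felt (14 N, under the 18 N limit). Letting the lid up slowly.

Request:
{"op": "move_arm", "data": {"plan": [[[0, 0, -0.05], [0, 0, 0]], [[-0.02, 0, -0.1], [0, 0, 0]], [[-0.04, 0, -0.15], [0, 0, 0]], [[-0.06, 0, -0.2], [0, 0, 0]], [[-0.08, 0, -0.25], [0, 0, 0]]]}}

```text
time_s: 25.82
tool_pos: [0.4498, -0.2278, 0.1024]
ee_rot: [-0.111, -3.137, -0.002]
contact_force: [-1.3, 0.5, 5.0]
grip_width: 0.0004
```

Request:
{"op": "move_arm", "data": {"plan": [[[-0.02, 0, -0.05], [0, 0, 0]], [[-0.03, 0, -0.1], [0, 0, 0]], [[-0.05, 0, -0.15], [0, 0, 0]], [[-0.06, 0, -0.2], [0, 0, 0]], [[-0.08, 0, -0.25], [0, 0, 0]]]}}

```text
time_s: 26.23
tool_pos: [0.4505, -0.2278, 0.1047]
ee_rot: [-0.111, -3.136, -0.003]
contact_force: [-5.1, 0.8, 5.2]
grip_width: 0.0007
```

Request:
{"op": "move_arm", "data": {"plan": [[[-0.02, 0, -0.05], [0, 0, 0]], [[-0.03, 0, -0.1], [0, 0, 0]], [[-0.05, 0, -0.15], [0, 0, 0]], [[-0.06, 0, -0.2], [0, 0, 0]], [[-0.08, 0, -0.25], [0, 0, 0]]]}}

```text
time_s: 26.65
tool_pos: [0.4518, -0.2279, 0.1071]
ee_rot: [-0.111, -3.138, -0.002]
contact_force: [-0.6, -0.2, 0.5]
grip_width: 0.0004
```

Request:
{"op": "move_arm", "data": {"plan": [[[0, 0, -0.05], [0, 0, 0]], [[0, 0, -0.1], [0, 0, 0]], [[0, 0, -0.15], [0, 0, 0]], [[0, 0, -0.2], [0, 0, 0]], [[0, 0, -0.3], [0, 0, 0]]]}}

```text
time_s: 27.07
tool_pos: [0.4517, -0.228, 0.1103]
ee_rot: [-0.111, -3.138, -0.002]
contact_force: [0.6, 0.1, 0.1]
grip_width: 0.0005
```

Force went to zero at the latched height, so the catch holds. I'll lift away and check.

Request:
{"op": "move_arm", "data": {"plan": [[[0, 0, -1.5], [0, 0, 0]], [[0, 0, -4], [0, 0, 0]], [[0, 0, -8], [0, 0, 0]], [[0, 0, -12], [0, 0, 0]], [[0, 0, -16], [0, 0, 0]]]}}

```text
time_s: 27.48
tool_pos: [0.4516, -0.228, 0.2723]
ee_rot: [-0.111, -3.138, -0.002]
contact_force: [0.6, 0.7, 0.8]
grip_width: 0.0005
```

Request:
{"op": "move_arm", "data": {"plan": [[[0, 0, 0], [0, 0, 0]], [[0, 0, 0], [0, 0, 0]], [[0, 0, 0], [0, 0, 0]], [[0, 0, 0], [0, 0, 0]], [[0, 0, 0], [0, 0, 0]]]}}

```text
time_s: 27.9
tool_pos: [0.4517, -0.228, 0.2689]
ee_rot: [-0.111, -3.136, -0.004]
contact_force: [0.1, -0.4, -0.3]
grip_width: 0.0005
```

```bash
python3 - <<'E'
from h import *
uvz()
for n in("side","scene"):
    im2,d=r.capture(n); P,_=cloud(cam(n),d,d<3); q=P-HINGE; L=np.c_[q@E0,q@F0,P[:,2]]
    L=L[(abs(L[:,1])<.045)&(L[:,0]>-.13)&(L[:,0]<-.01)&(L[:,2]>.098)&(L[:,2]<.2)]
    f=np.polyfit(L[:,0],L[:,2],1); print(n,len(L),"lid angle rad",-f[0].round(4),"top z",np.median(L[:,2]).round(4),L[:,2].max().round(4)); save("end_"+n,im2)
    print([(o["extent"],im2[o["pixels"]].mean(0).round()) for o in r.cut_out(n,"vial_center")])
a=cv2.imread("pics/end_scene.png")[120:330,140:420]; b=cv2.imread("pics/end_side.png")[90:300,200:480]
cv2.imwrite("pics/i.png",np.hstack([cv2.resize(a,(400,300)),cv2.resize(b,(400,300))]))
E
```

```text
27.9 u v z mm [-120.    -0.4  268.9] F [ 0.1 -0.4 -0.3]
side 1101 lid angle rad 0.0074 top z 0.1042 0.1073
[([372.2, 184.3, 385.6, 207.8], array([175.,   6.,   4.])), ([312.5, 189.7, 325.7, 217.2], array([177.,   8.,   6.]))]
scene 1942 lid angle rad 0.0226 top z 0.1063 0.1101
[([282.9, 174.9, 291.5, 193.9], array([177.,  25.,  20.])), ([303.7, 210.0, 317.0, 234.8], array([168.,  25.,  21.])), ([188.0, 172.6, 286.8, 294.4], array([160., 159., 153.])), ([195.0, 171.6, 266.6, 244.6], array([160., 159., 155.]))]
```

View pics/i.png

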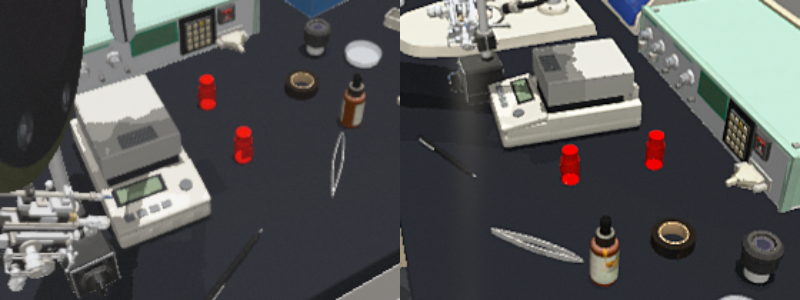

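The lid is shut, its top at the same heights as at the start (0.106 scene, 0.104 side). Everything else is in place and the arm is clear, so I'm handing in.

```bash
python3 -c "
from plant import r
print(r.hand_in())"
```

```text
the job is handed in; nothing more can be done
None
```

The job is handed in, at about 28 s of the 59 s allowed. All three steps went through, as far as I could measure; the hand-in gave no verdict.

- **Opening the lid:** I pressed the pad to the stop at about 11 N, with the stop roughly 7 mm down. The lid sprang open, and the cameras showed it standing fully open.
- **Placing the vial:** I gripped the white vial, not the red look-alikes, above its middle and lowered it into the well. I felt the floor at 3.4 N at the expected height. After release the cap top stood at z ≈ 0.088 m, about 1 mm from the well axis.
- **Closing the lid:** I swung it down from behind and pressed to the stop. The press peaked at about 14.4 N by my readings, above the 9–12 N needed but below the 18 N limit, because I made three press steps without checking the force between them. I then let it up slowly, and the force fell to zero at the latched height.

**Last checks:** the lid top is back at its starting height in both cameras (0.106 and 0.104 m). The fitted lid angles disagree slightly, at 0.007 rad (side) and 0.023 rad (scene). The scene value is just over the 0.02 limit; I put it down to depth noise, since I had no starting fit to compare it with. The arm hung free with no contact force, and in the last pictures nothing else on the bench looks moved. The vial cannot be seen under the shut lid.

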